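Clear the offcuts from under the saw head into the scrap bin

TASK

Clear the three sawn wood offcuts off the table of the bench saw. Slide the scrap bin up snug against the left end of the table, flip the length stop on the fence right up and over so that it stays up, and with the push stick, never with the fingers, sweep the offcuts along the fence, under the saw head and off the left end into the bin. Hang the push stick back upright in its holder, fully down, and leave the packing block and the spanner on the saw table where they lie.

Things in the scene. Friction and masses are not known exactly. Their poses are not given: they have to be found in the camera images.
- saw: Bench cut-off saw, fixed. Origin: centre of its underside on the bench; x to the back, y left along the fence, z up. All numbers here are mm; sizes of saw parts are in this frame. Steel table, top z = 75, x -85 to 85, y -190 to 190. Fence along y: front face x = 35, 46 high (22 at y within 20 of the middle). The table is open toward the robot.
- guard_bottom (a point): Lowest point of the fixed blade guard, at x = 45, y = 0, z = 150. The saw head overhangs the table: guard of radius 68 about the line x = 45, z = 218 (so forward to x = -23), y -21 to 21; motor of radius 32 on the same line, y 17 to 99; handle forward to x = -56 at z 250 to 315, y within 9.
- table_end (a point): Left end of the table top at the foot of the fence: x = 35, y = 190, z = 75, axes of the saw. Offcuts swept to the left drop off here.
- stop (a joint): Hinge of the length stop, a 10 mm thick steel flag on top of the fence, y 130 to 140. 0 = down: it fills x -14 to 31, z 78 to 140 and blocks the way along the fence. It grows as the stop is lifted toward the robot, up and over to the back, to 2.35 rad. 70 g, friction 0.02 N m: it falls back if let go below about 1.5, stays beyond.
- stop_hinge (a point): Point on the stop's hinge axis, which is parallel to the saw's y: x = 41, y = 135, z = 140.
- stop_bar (a point): Middle of the free part of the stop's lifting bar, a black round bar of 10 mm diameter along y that reaches from the flag's front stem 45 mm to the left (y 135 to 180). With the stop down it lies 80 mm in front of and 12 mm below the hinge axis, this point at y = 159; it moves with the stop. About 0.6 N lifts it.
- holder_slot (a point): Centre of the slot in the push-stick holder's shelf on the right-hand end of the saw: x = -20, y = -222, z = 150 (top of shelf), axes of the saw. The slot goes through the 8 mm shelf, 46 along x, 24 along y; free below down to the bench. Shelf 72 by 46; its upright is on the table side.
- push_stick: Flat stick of 12 mm plywood, 80 g, hanging in the holder by its shoulder. Origin: middle of the shoulder's underside (at holder_slot); z up the handle, x along its width (saw x), y across the 12 mm. Shoulder 60 wide, z 0 to 16; handle 30 wide up to z = 91, to be pinched across the 12 mm at about z = 55; blade 36 wide below.
- stick_foot (a point): Middle of the push stick's slanting foot, 115 below its origin, axes of the stick. The foot is a straight edge from the heel (x = -18, 100 below the origin) to the toe (x = 18, 130 below): it lies flat on the table when the stick leans 40 degrees with its foot toward the fence and its handle toward the robot.
- scrap_bin: Loose empty orange bin left of the saw, 0.25 kg, 164 (x) by 105 (y) by 65 high, low front at -x. Origin: centre of its underside. Outer walls 44 from the middle in y at the foot, 52 at the rim: pushed at the rim it may tip, low down it slides. Inner floor x -58 to 74, y -43 to 43. Touching the table end its origin is at saw y = 243.
- offcut_square: Loose pine offcut, square-cut block 28 by 38 mm, 22 high, about 30 g, on the saw table near the fence. Origin: middle of its underside.
- offcut_mitred: Loose pine offcut, block 28 mm wide and up to 42 mm long with one slanting end, only 7 high, about 30 g, on the saw table near the fence. Origin: about the middle of its underside.
- offcut_wedge: Loose pine offcut, three-cornered, 34 by 38 mm at the right angle, 24 high, about 30 g, on the saw table near the fence. Origin: about the middle of its underside.
- packing_block: Bystander: dark wooden packing block, 45 by 100 by 20 mm, lying on the right-hand end of the saw table. Origin: centre of its underside, y along its length.
- spanner: Bystander: combination spanner, 21 by 149 by 5 mm, lying along the front edge of the saw table. Origin: centre of its underside, y along its length.

How it is judged:
By the outcome, as a careful person would: the job done as asked, in the order asked, and still so for the second after the job is handed in, with the robot touching nothing.
It also fails if it takes over 72 s, if anything falls off the work surface, if the arm or the gripper's body presses on something with over 40 N, if the wrist force passes 120 N, or if a joint passes its speed limit or range.

ROBOT

A 6-joint arm with a two-finger parallel gripper is mounted at the origin on a cart in front of the work surface, level with it; the furniture and walls round the work are solid. World frame = base frame: x ahead of the robot, y to its left, z up, the work surface at z = 0. Lengths are in m, angles in rad, forces in N, time in s.
With the tool pointing down it reaches from about 0.375 to 0.9 m from the base axis. Payload 3.1 kg.
Tool frame: the origin (TCP) lies between the finger pads; the fingertips stand 11 mm ahead of it and the grasp point (between the pads) lies 8 mm behind it; z points along the fingers, y is the line along which they close (so a half turn about z gives the same grasp; the last joint's range is limited). The gripper opens to 87 mm and grips with 3 to 60 N. Pads are 19 mm wide; open, the fingers measure 117 mm over their backs; the gripper's body (75 mm by 190 mm) begins 51 mm behind the grasp point.
Start: joints at [-1.335, 0.527, 1.433, -0, 1.181, -0.178], TCP at [0.252, -0.572, 0.234] pointing down, gripper open.
Joint ranges: [-3.08, 3.08], [-0.75, 2.2], [0.22, 2.44], [-1.43, 4.57], [0, 2.65], [-2.85, 2.85]. Speed limits (rad/s): [2.79, 2.79, 3.14, 3.14, 3.14, 3.14].

INTERFACE

Orientations are given as a unit quaternion [x, y, z, w].
In Python, from rig import get_obs, camera, hand_in gives the robot as it stands.
- The arm moves only by the shell command python3 -m pendant 'ROWS' [FORCE]. ROWS is JSON, a list that holds one entry, the list of rows, each a list of 7 numbers: the shift along the tool's x, y, z in m, then the turn, a rotation vector about the tool's x, y, z in degrees, then the opening, from 0 (shut) to 1 (fully open). In form: [[[x, y, z, ax, ay, az, fingers], ...]]. A call has exactly 5 rows; each row shifts and turns the commanded pose from where the row before left it, along the tool's axes as they then stand; what a row does not reach is not made up. A row lasts 1/8 s, in which the tool goes at most 62.5 mm and 10.7 degrees, less where a joint would pass 70% of its speed; a pose out of reach is approached as far as the arm can. A call with a gripper value outside its range is refused whole. The fingers move at their own pace and stop on an object; FORCE is the grip in N (left out, the last holds). Time passes only in rows, so rows that do not move let the fingers close, or fill a call up. It gives the time, the measured TCP pose, the force, the opening and the grip force at its end, in the units of the state.
- get_obs(): the state, without advancing time (a new reading comes with each control period).
- camera(name): name is "scene" or "top"; returns a dict with "img" (420x560x3 uint8, red, green, blue), "intrinsics" (3x3 intrinsics, pixels), "R" (3x3) and "t" (3): a world point X has camera coordinates R X + t. Camera axes: x right, y down, z forward; pixel columns grow to the right and rows downward; lengths in m; the calibration is good to about 2 mm. A picture is of the moment at which its call begins. There is no depth.
- hand_in(): hands the job in; it is judged then, once.
The state is a dict: "time": time; "q": joint angles; "joint_velocities": joint speeds; "joint_torque": joint torques, N m; "position": TCP position; "tool_rot": TCP orientation; "ft_force": force on the tool from outside, world axes, zero at the start; "moment": the same for the moment, N m; "grip_width": finger opening in m; "grip_force": force on a finger pad.
Only numpy, scipy, OpenCV 4.12 (cv2) and the standard library are available. Lean on these libraries where they do the work, as an engineer would, in place of code of your own. Each camera call takes 0.05 s, during which the arm holds its last target. There are 200 camera calls.

## Working session

There is one attempt and no reset: what is moved stays moved. The work goes in short steps, Python scripts to look and compute and a shell command to move; the robot and the scene stay as the last step left them, time stands still between calls to the robot, and variables do not carry over. Pictures are saved under pics/ and viewed, at most 10 in all, crops included, and the job is handed in when it is done.

```bash
ls; mkdir -p pics
python3 - <<'E'
from rig import get_obs,camera
import cv2,json
o=get_obs();print({k:(v if not hasattr(v,'round') else v) for k,v in o.items()})
for n in("scene","top"):
    c=camera(n);cv2.imwrite(f"pics/{n}0.png",cv2.resize(c["img"][:,:,::-1],(784,588),interpolation=cv2.INTER_CUBIC))
    print(n,c["intrinsics"],c["R"],c["t"])
E
```

```text
pics
{'time': 0.0, 'q': array([-1.33449435e+00,  5.28471400e-01,  1.43390413e+00, -1.46255227e-05,
        1.18139831e+00, -1.78512182e-01]), 'joint_velocities': array([-5.35036264e-05, -6.97627183e-04,  1.71656892e-03, -3.62918865e-04,
       -4.74942058e-04, -5.10993400e-04]), 'joint_torque': array([ 1.36180770e-03, -4.40034699e+01, -1.76591152e+01,  6.33395906e-02,
        5.82154433e-02, -1.63221152e-04]), 'position': array([ 0.25173413, -0.57128316,  0.23256782]), 'tool_rot': array([ 9.78566991e-01,  2.05925847e-01, -3.82675694e-05, -1.08993976e-03]), 'ft_force': array([-1.14294866, -0.09387552, -0.34111459]), 'moment': array([ 0.04763036, -0.01022562, -0.06254827]), 'grip_force': 0.0, 'grip_width': 0.08700998007948864}
scene [[515.41782459   0.         282.0954485 ]
 [  0.         515.41782459 215.21905268]
 [  0.           0.           1.        ]] [[-0.5544058  -0.83222388 -0.00613405]
 [-0.39424573  0.26911296 -0.87871982]
 [ 0.73294237 -0.48474904 -0.4772985 ]] [0.33398389 0.29869665 0.83270896]
top [[531.57836464   0.         283.36869678]
 [  0.         531.57836464 207.10025629]
 [  0.           0.           1.        ]] [[ 0.01745493 -0.99966015  0.0193627 ]
 [-0.98295698 -0.0207014  -0.18266645]
 [ 0.18300521 -0.01584427 -0.98298426]] [0.0077376  0.57013924 1.44261892]
```

View pics/scene0.png

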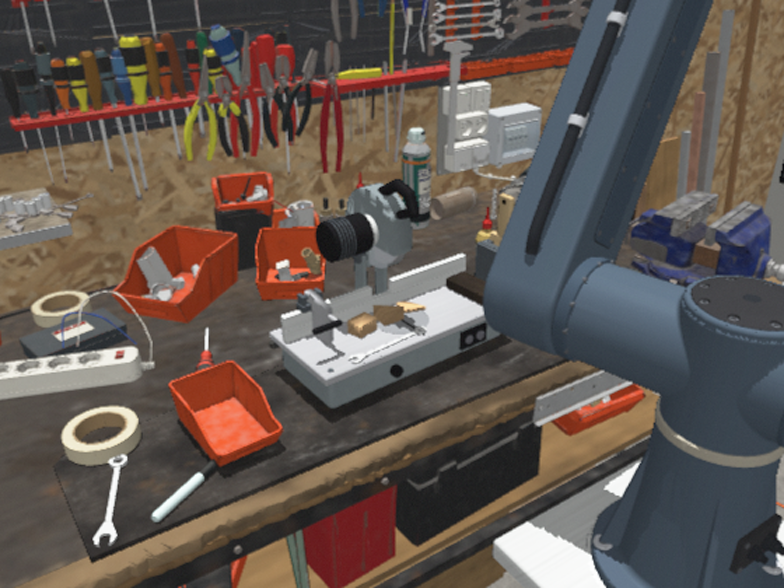

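View pics/top0.png

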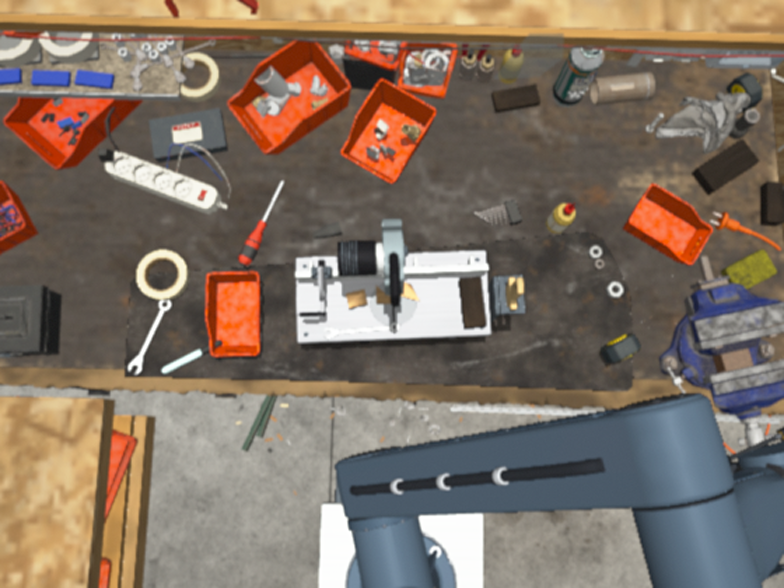

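The scene picture shows the saw (table about 275–510, 255–405), the bin left of it at (225,415), with a loose screwdriver and tools nearby. In the top view the saw spans (296–490, 250–345) and the bin (207–262, 270–357). The next step is to zoom in for measuring.

Run:
```python
from rig import camera
import cv2
for n,(u0,u1,v0,v1,s) in {"scene":(115,375,125,335,3),"top":(130,390,160,270,3)}.items():
    c=camera(n)["img"][v0:v1,u0:u1,::-1]
    c=cv2.resize(c,None,fx=s,fy=s,interpolation=cv2.INTER_CUBIC)
    for k in range(u0,u1,20):cv2.putText(c,str(k),((k-u0)*s,8),0,.3,(255,255,0));cv2.line(c,((k-u0)*s,10),((k-u0)*s,16),(255,255,0))
    for k in range(v0,v1,20):cv2.putText(c,str(k),(0,(k-v0)*s+4),0,.3,(255,255,0))
    cv2.imwrite(f"pics/{n}1.png",c)
```

```text
(no output)
```

View pics/scene1.png

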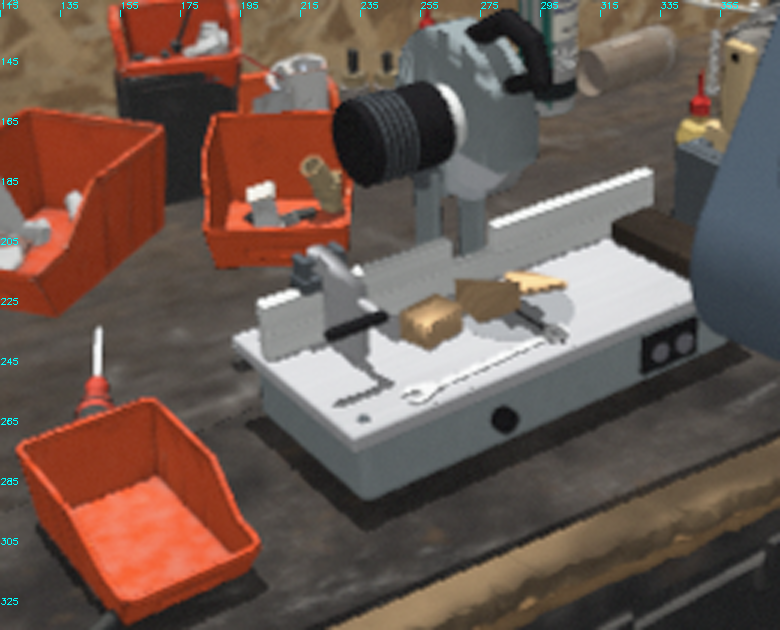

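View pics/top1.png

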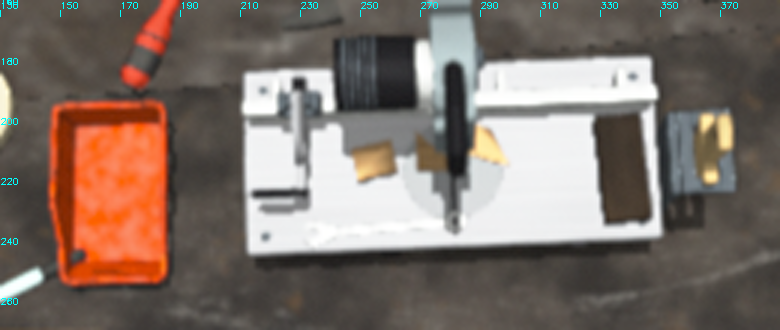

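The zooms show the saw table, with the offcuts from left to right: square (375,160), wedge (430,152), thin mitred (490,147) in the top zoom. They also show the stop bar at (280,193), the packing block, and the stick in its holder at (715,148). Now I'll fit the saw.

```bash
cat > h.py <<'E'
import numpy as np, cv2
from rig import camera,get_obs
from scipy.optimize import least_squares
from scipy.spatial.transform import Rotation as Ro
CAM={n:camera(n) for n in("scene","top")}
def proj(n,X):
    c=CAM[n];p=(c["R"]@np.atleast_2d(X).T).T+c["t"];p=p@c["intrinsics"].T;return p[:,:2]/p[:,2:]
def ray(n,uv,z):
    c=CAM[n];d=c["R"].T@np.linalg.solve(c["intrinsics"],[*uv,1]);o=-c["R"].T@c["t"];return o+d*(z-o[2])/d[2]
def tri(uvs,uvt):
    f=lambda X:np.r_[proj("scene",X)[0]-uvs,proj("top",X)[0]-uvt]
    r=least_squares(f,[.5,0,.1]);return r.x,np.abs(r.fun).max()
S=lambda u,v:(u/3+115,v/3+125)
T=lambda u,v:(u/3+130,v/3+160)
def pose(p,P):
    c,s=np.cos(p[2]),np.sin(p[2]);P=np.atleast_2d(P)/1000.
    return np.c_[p[0]+c*P[:,0]-s*P[:,1],p[1]+s*P[:,0]+c*P[:,1],P[:,2]]
def fit(obs,p0=(.5,0,0)):
    f=lambda p:np.concatenate([proj(n,pose(p,P))[0]-uv for n,uv,P in obs])
    r=least_squares(f,p0,loss="soft_l1");return r.x,f(r.x).reshape(-1,2)
E
python3 - <<'E'
from h import *
np.set_printoptions(precision=4,suppress=True)
o=[("scene",S(232,340),(85,190,75)),("scene",S(350,440),(-85,190,75)),("scene",S(265,360),(35,190,75)),
("top",T(244,72),(85,190,75)),("top",T(652,58),(85,-190,75)),("top",T(248,250),(-85,190,75)),("top",T(661,236),(-85,-190,75)),("top",T(244,114),(35,190,121)),("top",T(657,100),(35,-190,121))]
p,r=fit(o);print("saw",p,"\n",r)
for n,P in dict(hinge=(41,135,140),bar=(-39,159,128),slot=(-20,-222,150),end=(35,190,75)).items():
    q=pose(p,P);print(n,q,"S",(proj("scene",q)[0]-[115,125])*3,"T",(proj("top",q)[0]-[130,160])*3)
print("bar tri",tri(S(357,326),T(281,193)))
b=[T(50,103),T(165,102),T(167,284),T(65,285)]
for u in b:print("bin rim top z65",ray("top",u,.065))
print("bin floor", [ray("top",T(*u),.003) for u in((75,122),(165,122),(165,265),(75,265))])
for u in((152,400),(20,450),(258,545),(128,605)):print("bin scene",ray("scene",S(*u),.065))
print("sq",[ray("top",T(*u),.097) for u in((353,150),(389,142),(397,172),(360,183))])
print("wedge",[ray("top",T(*u),.099) for u in((418,134),(416,165),(440,172))],ray("scene",S(455,283),.099),ray("scene",S(518,290),.099))
print("mit",[ray("top",T(*u),.082) for u in((478,126),(508,162),(476,162))],[ray("scene",S(*u),.082) for u in((505,272),(567,285),(520,290))])
print("block",[ray("top",T(*u),.095) for u in((594,118),(640,113),(652,215),(606,222))])
print("spanner",[ray("top",T(*u),.08) for u in((310,233),(462,222))])
print("stick tri",[ray("top",T(*u),.241) for u in((700,115),(733,112),(697,185),(720,182))])
E
```

```text
saw [0.5538 0.0281 0.0553] 
 [[ 0.1161 -2.9153]
 [ 1.3733 -1.6625]
 [ 0.148  -0.182 ]
 [-0.6139 -0.4525]
 [-0.7016 -0.1949]
 [-1.1375  0.9754]
 [-0.018   0.7292]
 [-2.3434 -0.1675]
 [ 1.0548 -0.1747]]
hinge [[0.5872 0.1652 0.14  ]] S [321.3167 254.8879] T [296.7278 100.4893]
bar [[0.506  0.1847 0.128 ]] S [352.8433 324.1602] T [272.3169 192.9228]
slot [[ 0.5461 -0.1946  0.15  ]] S [738.0847 146.5651] T [705.0351 152.7177]
end [[0.5782 0.2198 0.075 ]] S [265.444  359.4539] T [242.8622 123.46  ]
bar tri (array([0.508 , 0.1793, 0.1236]), np.float64(0.6460905559122807))
bin rim top z65 [0.5957 0.4005 0.065 ]
bin rim top z65 [0.5989 0.2941 0.065 ]
bin rim top z65 [0.4297 0.2836 0.065 ]
bin rim top z65 [0.427  0.3761 0.065 ]
bin floor [array([0.5902, 0.3905, 0.003 ]), array([0.5921, 0.3038, 0.003 ]), array([0.4534, 0.2967, 0.003 ]), array([0.4518, 0.382 , 0.003 ])]
bin scene [0.5892 0.3032 0.065 ]
bin scene [0.5817 0.4001 0.065 ]
bin scene [0.401  0.3122 0.065 ]
bin scene [0.3933 0.3989 0.065 ]
sq [array([0.5515, 0.1164, 0.097 ]), array([0.5596, 0.084 , 0.097 ]), array([0.5321, 0.076 , 0.097 ]), array([0.5214, 0.1092, 0.097 ])]
wedge [array([0.5672, 0.0578, 0.099 ]), array([0.5386, 0.059 , 0.099 ]), array([0.5326, 0.0371, 0.099 ])] [0.5605 0.069  0.099 ] [0.5249 0.0359 0.099 ]
mit [array([0.5791, 0.003 , 0.082 ]), array([ 0.546 , -0.0251,  0.082 ]), array([0.5454, 0.0043, 0.082 ])] [array([0.5797, 0.011 , 0.082 ]), array([ 0.5353, -0.0169,  0.082 ]), array([0.5492, 0.0176, 0.082 ])]
block [array([ 0.5862, -0.1027,  0.095 ]), array([ 0.5918, -0.1448,  0.095 ]), array([ 0.4978, -0.1554,  0.095 ]), array([ 0.4906, -0.1137,  0.095 ])]
spanner [array([0.4772, 0.154 , 0.08  ]), array([0.49  , 0.0161, 0.08  ])]
stick tri [array([ 0.5609, -0.1751,  0.241 ]), array([ 0.564 , -0.2024,  0.241 ]), array([ 0.5026, -0.1721,  0.241 ]), array([ 0.5055, -0.1909,  0.241 ])]
```

```bash
cat > ov.py <<'E'
from h import *
def overlay(p,bp,fn,extra=[]):
    segs=[]
    def box(x0,x1,y0,y1,z,col):
        P=[(x0,y0,z),(x1,y0,z),(x1,y1,z),(x0,y1,z)];segs.append((p,P,col))
    box(-85,85,-190,190,75,(0,255,0));segs.append((p,[(35,190,75),(35,190,121),(35,20,121),(35,20,75)],(255,0,255)))
    segs.append((p,[(35,-190,75),(35,-190,121),(35,-20,121),(35,-20,75)],(255,0,255)))
    box(-56,16,-245,-199,150,(0,255,255));segs.append((p,[(-39,135,128),(-39,180,128)],(0,0,255)))
    segs.append((bp,[(-82,-52,65),(82,-52,65),(82,52,65),(-82,52,65)],(255,255,0)));segs.append((bp,[(-58,-43,2),(74,-43,2),(74,43,2),(-58,43,2)],(255,0,0)))
    segs+=extra
    out=[]
    for n,(u0,u1,v0,v1) in {"scene":(115,375,130,335),"top":(130,390,165,265)}.items():
        s=3 if n=="top" else 3
        im=cv2.resize(CAM[n]["img"][v0:v1,u0:u1,::-1],None,fx=s,fy=s,interpolation=cv2.INTER_CUBIC)
        for q,P,c in segs:
            uv=((proj(n,pose(q,P))-[u0,v0]+.5)*s)
            cv2.polylines(im,[np.round(uv).astype(int)],True,c,1)
        out.append(im)
    im=np.vstack(out);im=cv2.resize(im,None,fx=600/im.shape[0],fy=600/im.shape[0]) if 0 else im
    cv2.imwrite("pics/"+fn,cv2.resize(im,(int(im.shape[1]*598/im.shape[0]),598),interpolation=cv2.INTER_AREA))
E
python3 - <<'E'
from ov import *
p=(.5525,.0265,.0553);overlay(p,(.505,.342,.03),"ov0.png")
E
```

```text
(no output)
```

View pics/ov0.png

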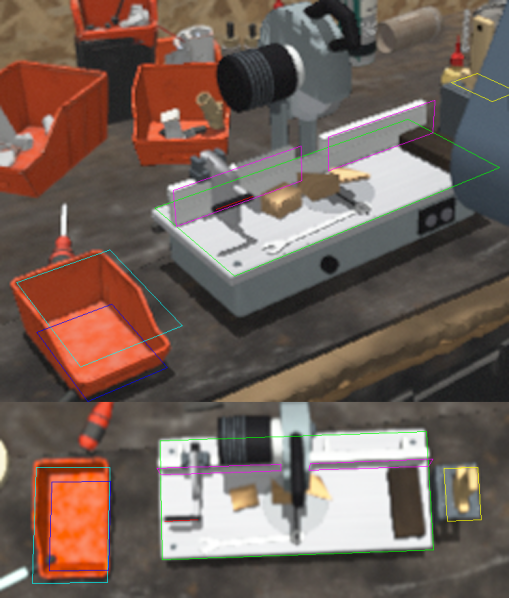

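The overlay shows the saw model matching to within a few mm. The bin model needs about 9 mm in +x and more yaw. I'll refine the saw with edge profiles and build a move helper.

```bash
cat > refine.py <<'E'
from h import *
from scipy.ndimage import map_coordinates,gaussian_filter
np.set_printoptions(precision=4,suppress=True)
def edges(p,E,w=3.0):
    res=[];J=[]
    for n,A,B,tag in E:
        g=GR[n];L=np.linspace(.08,.92,25)[:,None]
        P=np.array(A)*(1-L)+np.array(B)*L;uv=proj(n,pose(p,P))
        d=uv[-1]-uv[0];d/=np.linalg.norm(d);nn=np.array([-d[1],d[0]])
        s=np.arange(-w,w+.01,.1)
        q=uv[:,None]+s[None,:,None]*nn
        v=map_coordinates(g,[q[...,1],q[...,0]],order=1)
        gr=np.abs(np.gradient(v,axis=1));k=gr.argmax(1)
        ok=(gr.max(1)>.6)&(k>2)&(k<len(s)-3)
        res.append((tag,n,np.median(s[k][ok]) if ok.sum()>5 else np.nan,nn,ok.sum()))
    return res
GR={n:gaussian_filter(CAM[n]["img"].astype(float).mean(2),.5) for n in CAM}
def refine(p,E):
    for it in range(6):
        R=edges(p,E);tgt=[(e,r) for e,r in zip(E,R) if np.isfinite(r[2])]
        base=[np.mean(proj(e[0],pose(p,[e[1],e[2]])),0)@r[3]+r[2] for e,r in tgt]
        f=lambda x:[np.mean(proj(e[0],pose(x,[np.array(e[1])*(1-a)+np.array(e[2])*a for a in(.3,.7)])),0)@r[3]-b for (e,r),b in zip(tgt,base)]+list((np.array(x)-p)*[1,1,20])
        p=least_squares(f,p,loss="soft_l1",f_scale=.5).x
    return p,edges(p,E)
E
python3 - <<'E'
from refine import *
E=[("top",(-85,190,75),(30,190,75),"left"),("top",(-85,-190,75),(85,-190,75),"right"),("top",(-85,-185,75),(-85,185,75),"front"),
("top",(85,60,75),(85,185,75),"backL"),("top",(35,-180,121),(35,-25,121),"fenceR"),("top",(35,25,121),(35,120,121),"fenceL"),
("scene",(-85,40,75),(-85,190,75),"frontS"),("scene",(-85,190,75),(30,190,75),"leftS"),("scene",(35,-180,121),(35,-30,121),"fenceRS"),("scene",(35,20,75),(35,20,118),"v"),("scene",(35,-190,80),(35,-190,118),"vR"),("scene",(35,190,78),(35,190,118),"vL")]
for yaw in (.0553,):
    p,r=refine(np.array([.5525,.0265,yaw]),E);print(p)
    for x in r:print(x[0],x[1],x[2],x[3],x[4])
E
```

```text
[0.5548 0.0311 0.0728]
left top 1.1000000000000032 [ 0.9995 -0.0308] 24
right top 0.8500000000000034 [ 0.9969 -0.0783] 24
front top 2.6645352591003757e-15 [-0.0527 -0.9986] 25
backL top 0.8000000000000034 [-0.0494 -0.9988] 21
fenceR top -0.799999999999998 [-0.0502 -0.9987] 25
fenceL top -0.09999999999999742 [-0.0502 -0.9987] 25
frontS scene -0.5499999999999978 [-0.3889 -0.9213] 22
leftS scene -0.4999999999999978 [ 0.6339 -0.7734] 25
fenceRS scene 1.5000000000000036 [-0.3338 -0.9427] 25
v scene 2.6645352591003757e-15 [ 0.9997 -0.024 ] 15
vR scene -0.1999999999999975 [0.999  0.0452] 25
vL scene -0.34999999999999765 [ 0.9956 -0.0934] 24
```

```bash
cat > run1.py <<'E'
from refine import *
E0=[("top",(-85,190,75),(30,190,75),"left"),("top",(-85,-190,75),(85,-190,75),"right"),("top",(-85,-185,75),(-85,185,75),"front"),
("top",(85,60,75),(85,185,75),"backL"),("top",(35,-180,121),(35,-25,121),"fenceR"),("top",(35,25,121),(35,120,121),"fenceL"),
("scene",(-85,-40,75),(-85,190,75),"frontS"),("scene",(-85,190,75),(30,190,75),"leftS"),("scene",(35,20,75),(35,20,118),"v"),("scene",(35,-190,80),(35,-190,118),"vR"),("scene",(35,190,78),(35,190,118),"vL")]
E=[]
for n,A,B,t in E0:
    A,B=np.array(A,float),np.array(B,float)
    E+=[(n,A+(B-A)*a,A+(B-A)*(a+1/3),t) for a in(0,1/3,2/3)]
if __name__=="__main__":
    p,r=refine(np.array([.5535,.0285,.058]),E);print(p)
    print([(x[0],x[1][0],round(x[2],1)) for x in r])
    for n,P in dict(bar=(-39,159,128),slot=(-20,-222,150)).items():print(n,pose(p,P))
E
python3 run1.py
```

```text
[0.5544 0.0313 0.0664]
[('left', 't', np.float64(1.2)), ('left', 't', np.float64(1.5)), ('left', 't', np.float64(1.9)), ('right', 't', np.float64(0.9)), ('right', 't', np.float64(1.0)), ('right', 't', np.float64(1.3)), ('front', 't', np.float64(-0.3)), ('front', 't', np.float64(-0.1)), ('front', 't', np.float64(0.2)), ('backL', 't', np.float64(0.3)), ('backL', 't', np.float64(0.2)), ('backL', 't', np.float64(0.5)), ('fenceR', 't', np.float64(-0.5)), ('fenceR', 't', np.float64(-0.3)), ('fenceR', 't', np.float64(-0.3)), ('fenceL', 't', np.float64(0.0)), ('fenceL', 't', np.float64(-0.2)), ('fenceL', 't', np.float64(0.2)), ('frontS', 's', np.float64(-0.7)), ('frontS', 's', np.float64(-0.7)), ('frontS', 's', np.float64(-0.5)), ('leftS', 's', np.float64(-0.5)), ('leftS', 's', np.float64(-0.4)), ('leftS', 's', np.float64(-0.4)), ('v', 's', np.float64(0.0)), ('v', 's', nan), ('v', 's', np.float64(-0.1)), ('vR', 's', np.float64(-1.0)), ('vR', 's', np.float64(-0.5)), ('vR', 's', np.float64(-0.8)), ('vL', 's', np.float64(-0.1)), ('vL', 's', np.float64(-1.2)), ('vL', 's', np.float64(0.1))]
bar [[0.5049 0.1874 0.128 ]]
slot [[ 0.5492 -0.1915  0.15  ]]
```

```bash
cat > plan.py <<'E'
import numpy as np
from rig import get_obs
from scipy.spatial.transform import Rotation as Ro
SAW=np.array([.5542,.0295]);YAW=.064
def w(x,y,z):  # saw mm -> world m
    c,s=np.cos(YAW),np.sin(YAW);return np.array([SAW[0]+(c*x-s*y)/1e3,SAW[1]+(s*x+c*y)/1e3,z/1e3])
def tosaw(p):
    c,s=np.cos(YAW),np.sin(YAW);d=np.array(p[:2])-SAW;return np.array([c*d[0]+s*d[1],-s*d[0]+c*d[1],p[2]])*1e3
def ori(z,x):  # tool z, tool x directions given in saw axes -> Rotation
    z=np.array(z,float);z/=np.linalg.norm(z);x=np.array(x,float);x-=z*(x@z);x/=np.linalg.norm(x)
    return Ro.from_euler('z',YAW)*Ro.from_matrix(np.c_[x,np.cross(z,x),z])
def cur():
    o=get_obs();return o["position"],Ro.from_quat(o["tool_rot"])
def plan(legs,start=None):
    p,R=start or cur()
    for q,Q in legs:
        q=p if q is None else np.array(q);Q=Q or R
        d=R.inv().apply(q-p)*1000;r=(R.inv()*Q).as_rotvec(degrees=True)
        n=max(np.linalg.norm(d)/60,np.linalg.norm(r)/10.5)
        print("shift mm",d.round(1),"rot",r.round(1),"rows>=%.1f"%n);p,R=q,Q
E
python3 - <<'E'
from plan import *
s,c=np.sin(np.radians(25)),np.cos(np.radians(25))
p,R=cur();D=ori((0,0,-1),(0,1,0));B=ori((0,-s,-c),(0,1,0))
plan([(None,D),((.38,-.2,.35),D),((.38,.2,.35),D),((.515,.35,.3),D),(None,B),((.515,.35,.04),B)])
E
```

```text
shift mm [0. 0. 0.] rot [  0.   -0.  -69.9] rows>=6.7
shift mm [ 363.   151.6 -116.4] rot [0. 0. 0.] rows>=6.8
shift mm [399.2  25.6   0. ] rot [0. 0. 0.] rows>=6.7
shift mm [141.1 144.3  50. ] rot [0. 0. 0.] rows>=3.5
shift mm [0. 0. 0.] rot [ -0. -25.  -0.] rows>=2.4
shift mm [109.9  -0.  235.6] rot [0. 0. 0.] rows>=4.3
```

```bash
P="python3 -m pendant"
$P '[[[0,0,0,0,0,-10,0.45],[0,0,0,0,0,-10,0.45],[0,0,0,0,0,-10,0.45],[0,0,0,0,0,-10,0.45],[0,0,0,0,0,-10,0.45]]]' 20
$P '[[[0,0,0,0,0,-10,0.45],[0,0,0,0,0,-10,0.45],[0.052,0.022,-0.017,0,0,0,0.45],[0.052,0.022,-0.017,0,0,0,0.45],[0.052,0.022,-0.017,0,0,0,0.45]]]'
$P '[[[0.052,0.022,-0.017,0,0,0,0.45],[0.052,0.022,-0.017,0,0,0,0.45],[0.052,0.022,-0.017,0,0,0,0.45],[0.052,0.022,-0.017,0,0,0,0.45],[0.057,0.004,0,0,0,0,0.45]]]'
$P '[[[0.057,0.004,0,0,0,0,0.45],[0.057,0.004,0,0,0,0,0.45],[0.057,0.004,0,0,0,0,0.45],[0.057,0.004,0,0,0,0,0.45],[0.057,0.004,0,0,0,0,0.45]]]'
$P '[[[0.057,0.004,0,0,0,0,0.45],[0.035,0.036,0.012,0,0,0,0.45],[0.035,0.036,0.012,0,0,0,0.45],[0.035,0.036,0.012,0,0,0,0.45],[0.035,0.036,0.012,0,0,0,0.45]]]'
$P '[[[0,0,0,0,-8,0,0.45],[0,0,0,0,-8,0,0.45],[0,0,0,0,-9,0,0.45],[0,0,0,0,0,0,0.45],[0,0,0,0,0,0,0.45]]]'
python3 - <<'E'
from plan import *
s,c=np.sin(np.radians(25)),np.cos(np.radians(25));B=ori((0,-s,-c),(0,1,0))
plan([((.515,.35,.04),B)]);o=get_obs();print(o["q"],o["ft_force"])
E
```

```text
time: 1.23
position: [0.2519, -0.572, 0.2336]
tool_rot: [0.798, 0.602, 0.0, 0.0]
ft_force: [-0.1, 0.3, -0.2]
grip_width: 0.045
grip_force: 0.0
time: 1.85
position: [0.3079, -0.4105, 0.285]
tool_rot: [0.684, 0.73, 0.0, 0.0]
ft_force: [0.1, -0.3, 0.2]
grip_width: 0.0387
grip_force: 0.0
time: 2.48
position: [0.3837, -0.1406, 0.3543]
tool_rot: [0.683, 0.73, 0.001, 0.003]
ft_force: [0.8, 0.6, -0.5]
grip_width: 0.0392
grip_force: 0.0
time: 3.1
position: [0.383, 0.146, 0.353]
tool_rot: [0.683, 0.73, 0.001, 0.001]
ft_force: [0.2, -0.1, 0.1]
grip_width: 0.039
grip_force: 0.0
time: 3.72
position: [0.5188, 0.3519, 0.3042]
tool_rot: [0.683, 0.73, 0.0, 0.0]
ft_force: [-0.2, 0.3, -0.3]
grip_width: 0.039
grip_force: 0.0
time: 4.35
position: [0.5179, 0.3502, 0.3046]
tool_rot: [0.667, 0.713, -0.147, 0.157]
ft_force: [-0.5, -0.2, -0.2]
grip_width: 0.0389
grip_force: 0.0
shift mm [111.4  -2.8 240. ] rot [ 0.  -0.1  0.1] rows>=4.4
[ 0.58881556  0.58938659  1.18610227 -0.37342886  1.59262916  0.55784668] [-0.54564052 -0.24537685 -0.16743619]
```

```bash
P="python3 -m pendant"
$P '[[[0.022,-0.001,0.048,0,0,0,0.45],[0.022,-0.001,0.048,0,0,0,0.45],[0.022,-0.001,0.048,0,0,0,0.45],[0.022,0,0.048,0,0,0,0.45],[0.022,0,0.047,0,0,0,0.45]]]'
$P '[[[0,0,0,0,0,0,0.45],[-0.018,0,0.0085,0,0,0,0.45],[-0.018,0,0.0085,0,0,0,0.45],[-0.0136,0,0.0063,0,0,0,0.45],[-0.0136,0,0.0063,0,0,0,0.45]]]'
python3 - <<'E'
from plan import *
print(tosaw(cur()[0]),get_obs()["ft_force"])
E
$P '[[[-0.0136,0,0.0063,0,0,0,0.45],[-0.0136,0,0.0063,0,0,0,0.45],[-0.009,0,0.0042,0,0,0,0.45],[0,0,0,0,0,0,0.45],[0,0,0,0,0,0,0.45]]]'
python3 - <<'E'
from ov import *
from plan import tosaw,cur
print(tosaw(cur()[0]))
p=(.5542,.0295,.064);b=(np.array([.5542,.0295])+[-.02*1-.064*.243, .2425-.0013]);overlay(p,(*b,.064),"ov1.png")
E
```

```text
time: 4.97
position: [0.5162, 0.3479, 0.0413]
tool_rot: [0.669, 0.712, -0.147, 0.157]
ft_force: [0.5, -0.2, -0.5]
grip_width: 0.0395
grip_force: 0.0
time: 5.6
position: [0.5207, 0.2789, 0.0431]
tool_rot: [0.668, 0.712, -0.146, 0.158]
ft_force: [-0.0, 2.1, 1.9]
grip_width: 0.0391
grip_force: 1.3
[-17.4352545  251.03567381  43.08848578] [-7.86917435e-04  2.05540359e+00  1.93830907e+00]
time: 6.22
position: [0.5228, 0.2402, 0.0419]
tool_rot: [0.667, 0.713, -0.147, 0.158]
ft_force: [-1.3, 4.7, 5.5]
grip_width: 0.0394
grip_force: 3.4
[-17.92802524 212.26492155  41.91586574]
```

View pics/ov1.png

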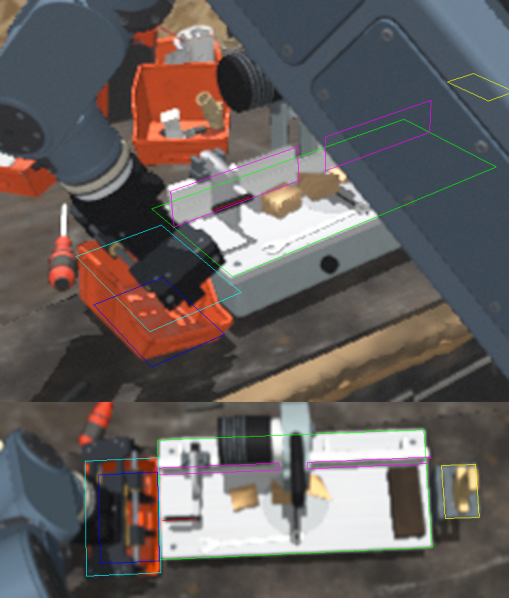

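The bin rim (blue frame) now sits against the left end of the table at about (160,460–570) in the lower view. I'll press a few mm more to confirm by force.

```bash
P="python3 -m pendant"
$P '[[[-0.0036,0,0.0017,0,0,0,0.45],[-0.0018,0,0.0009,0,0,0,0.45],[0,0,0,0,0,0,0.45],[0,0,0,0,0,0,0.45],[0,0,0,0,0,0,0.45]]]'
python3 - <<'E'
from plan import *
print(tosaw(cur()[0]),get_obs()["ft_force"])
E
```

```text
time: 6.95
position: [0.523, 0.2391, 0.0419]
tool_rot: [0.668, 0.713, -0.143, 0.156]
ft_force: [-5.1, 18.1, 10.0]
grip_width: 0.0393
grip_force: 10.4
[-17.71223935 211.20031339  41.91859996] [-5.05135271 18.11952451  9.97375915]
```

```bash
P="python3 -m pendant"
$P '[[[0.018,0,-0.0085,0,0,0,0.45],[0.027,0,-0.0127,0,0,0,0.45],[-0.006,0,-0.013,0,0,0,0.45],[-0.024,0,-0.051,0,0,0,0.45],[-0.024,0,-0.051,0,0,0,0.45]]]'
$P '[[[-0.024,0,-0.051,0,0,0,0.45],[-0.012,0,-0.026,0,0,0,0.45],[0,0,0,0,9,0,0.45],[0,0,0,0,8,0,0.45],[0,0,0,0,8,0,0.45]]]'
python3 - <<'E'
from plan import *
D=ori((0,0,-1),(0,1,0))
plan([(w(-39,160,235),D),(w(-39,160,120),D)])
from refine import *
bb=[S(0,0)]
E0=[("top",(-39-5,140,128),(-44,180,128),"f"),("top",(-34,142,128),(-34,178,128),"b"),("scene",(-39,145,133),(-39,178,133),"t"),("scene",(-39,145,123),(-39,178,123),"bt"),("top",(-39,180,128),(-39,180.1,128),"e")]
for r in edges(np.array([.5542,.0295,.064]),E0):print(r)
E
```

```text
time: 7.58
position: [0.5185, 0.281, 0.1692]
tool_rot: [0.667, 0.712, -0.15, 0.158]
ft_force: [0.9, -0.0, 0.5]
grip_width: 0.0389
grip_force: 0.0
time: 8.2
position: [0.5187, 0.2813, 0.254]
tool_rot: [0.684, 0.73, 0.001, -0.001]
ft_force: [-0.3, 0.2, 0.3]
grip_width: 0.0395
grip_force: 0.0
shift mm [-93.6 -19.8  18.7] rot [-0.  -0.2  0.1] rows>=1.6
shift mm [  0.   0. 115.] rot [0. 0. 0.] rows>=1.9
('f', 'top', np.float64(1.2000000000000037), array([-0.0431, -0.9991]), np.int64(25))
('b', 'top', np.float64(2.6645352591003757e-15), array([-0.0429, -0.9991]), np.int64(23))
('t', 'scene', np.float64(0.10000000000000275), array([-0.3442, -0.9389]), np.int64(25))
('bt', 'scene', np.float64(-0.4999999999999978), array([-0.3486, -0.9373]), np.int64(25))
('e', 'top', np.float64(-0.8999999999999981), array([-0.043 , -0.9991]), np.int64(25))
```

```bash
P="python3 -m pendant"
$P '[[[-0.047,-0.010,0.009,0,0,0,0.45],[-0.047,-0.010,0.009,0,0,0,0.45],[0,0,0.040,0,0,0,0.45],[0,0,0.040,0,0,0,0.45],[0,0,0.035,0,0,0,0.45]]]' 8
$P '[[[0,0,0,0,0,0,0.0],[0,0,0,0,0,0,0],[0,0,0,0,0,0,0],[0,0,0,0,0,0,0],[0,0,0,0,0,0,0]]]' 8
python3 - <<'E'
from plan import *
print(tosaw(cur()[0]),get_obs()["ft_force"])
p=cur()[0]
# arc in saw coords for TCP: bar=TCP+8 up
g=np.array([-80.,-12.]);h=np.array([41.,140.]);pts=[g]
for a in np.arange(.15,2.26,.15):
    c,s=np.cos(-a),np.sin(-a);pts.append(np.array([c*g[0]-s*g[1],s*g[0]+c*g[1]]))
d=np.diff(pts,axis=0)
print(np.round(np.c_[d[:,0],-d[:,1]],1).tolist())
E
```

```text
time: 8.93
position: [0.5047, 0.1872, 0.1191]
tool_rot: [0.683, 0.73, -0.002, 0.0]
ft_force: [0.8, -0.4, 0.5]
grip_width: 0.0393
grip_force: 0.0
time: 9.55
position: [0.5074, 0.1879, 0.1219]
tool_rot: [0.684, 0.73, 0.002, 0.001]
ft_force: [2.4, -0.2, 4.1]
grip_width: 0.0095
grip_force: 8.0
[-36.58983444 161.09171786 121.93598583] [ 2.43512726 -0.18027614  4.08257454]
[[-0.9, -12.1], [0.9, -12.1], [2.7, -11.8], [4.5, -11.3], [6.1, -10.5], [7.6, -9.5], [8.9, -8.2], [10.0, -6.8], [10.9, -5.2], [11.6, -3.5], [12.0, -1.7], [12.1, 0.1], [12.0, 1.9], [11.6, 3.6], [10.9, 5.3]]
```

```bash
P="python3 -m pendant"
$P '[[[0,-0.0009,-0.0121,0,0,0,0],[0,0.0009,-0.0121,0,0,0,0],[0,0.0027,-0.0118,0,0,0,0],[0,0.0045,-0.0113,0,0,0,0],[0,0.0061,-0.0105,0,0,0,0]]]'
$P '[[[0,0.0076,-0.0095,0,0,0,0],[0,0.0089,-0.0082,0,0,0,0],[0,0.0100,-0.0068,0,0,0,0],[0,0.0109,-0.0052,0,0,0,0],[0,0.0116,-0.0035,0,0,0,0]]]'
$P '[[[0,0.0120,-0.0017,0,0,0,0],[0,0.0121,0.0001,0,0,0,0],[0,0.0120,0.0019,0,0,0,0],[0,0.0116,0.0036,0,0,0,0],[0,0.0109,0.0053,0,0,0,0]]]'
python3 - <<'E'
from plan import *
print(tosaw(cur()[0]),get_obs()["ft_force"],get_obs()["q"])
E
```

```text
time: 10.18
position: [0.5226, 0.1887, 0.1796]
tool_rot: [0.684, 0.73, 0.003, 0.003]
ft_force: [11.5, 0.7, -9.8]
grip_width: 0.0093
grip_force: 7.9
time: 10.8
position: [0.5662, 0.1914, 0.212]
tool_rot: [0.683, 0.73, -0.002, -0.001]
ft_force: [-1.9, -2.6, 1.4]
grip_width: 0.0098
grip_force: 8.0
time: 11.42
position: [0.6271, 0.1955, 0.2019]
tool_rot: [0.684, 0.73, -0.0, 0.0]
ft_force: [-0.4, -1.6, 1.6]
grip_width: 0.0099
grip_force: 8.0
[ 83.3671884  161.03665553 201.90962287] [-0.42211563 -1.56300212  1.63924202] [ 1.32527286e-01  6.04722767e-01  1.37854156e+00 -1.49257237e-04
  1.15823211e+00  6.69153159e-02]
```

```bash
P="python3 -m pendant"
$P '[[[0,0,0,0,0,0,0.3],[0,0,0,0,0,0,0.3],[0,0,0,0,0,0,0.3],[0,0,-0.03,0,0,0,0.3],[0,0,-0.045,0,0,0,0.3]]]'
$P '[[[0,0,-0.05,0,0,0,0.5],[0,0,-0.045,0,0,0,0.5],[0,0,0,0,0,10,0.5],[0,0,0,0,0,10,0.5],[0,0,0,0,0,10,0.5]]]'
$P '[[[0,0,0,0,0,10,0.5],[0,0,0,0,0,10,0.5],[0,0,0,0,0,10,0.5],[0,0,0,0,0,10,0.5],[0,0,0,0,0,10,0.5]]]'
$P '[[[0,0,0,0,0,10,0.5],[0,0,0,0,0,0,0.5],[0,0,0,0,0,0,0.5],[0,0,0,0,0,0,0.5],[0,0,0,0,0,0,0.5]]]'
python3 - <<'E'
from plan import *
D=ori((0,0,-1),(1,0,0))
o=get_obs();print(o["position"],o["q"],tosaw(o["position"]))
plan([(w(-20,-222,370),D),(w(-20,-222,197),D)])
from ov import *
p=(.5542,.0295,.064);b=(np.array([.5542,.0295])+[-.02*1-.064*.243, .2425-.0013]);overlay(p,(*b,.064),"ov2.png")
c=CAM["top"]["img"][150:270,195:395,::-1];cv2.imwrite("pics/t2.png",cv2.resize(c,None,fx=4,fy=4,interpolation=cv2.INTER_CUBIC))
E
```

```text
time: 12.05
position: [0.6248, 0.1956, 0.2766]
tool_rot: [0.683, 0.73, -0.002, -0.001]
ft_force: [0.3, 0.5, 0.2]
grip_width: 0.0259
grip_force: 0.0
time: 12.68
position: [0.6257, 0.1958, 0.3728]
tool_rot: [0.851, 0.526, 0.0, -0.0]
ft_force: [-0.4, 0.1, -0.9]
grip_width: 0.0434
grip_force: 0.0
time: 13.3
position: [0.6257, 0.1958, 0.3726]
tool_rot: [0.993, 0.117, 0.0, -0.0]
ft_force: [-0.2, 0.2, 0.3]
grip_width: 0.0436
grip_force: 0.0
time: 13.92
position: [0.6262, 0.1956, 0.3724]
tool_rot: [0.999, 0.033, 0.0, -0.0]
ft_force: [0.7, 0.1, 1.0]
grip_width: 0.0434
grip_force: 0.0
[0.62615786 0.19559334 0.37238763] [1.32734562e-01 4.60366903e-01 1.16198411e+00 1.32247951e-05
 1.51923742e+00 1.63705956e+00] [ 82.4332549  161.15113553 372.38762783]
shift mm [-103.4  382.9    2.4] rot [-0.  -0.   0.1] rows>=6.6
shift mm [  0.   0. 173.] rot [0. 0. 0.] rows>=2.9
```

View pics/ov2.png

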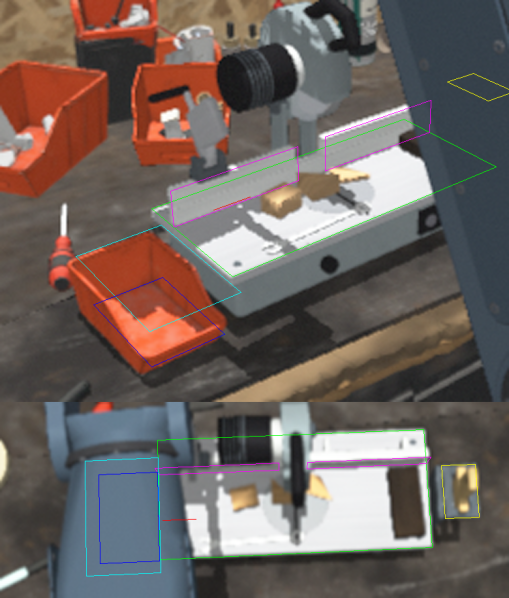

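The stop is thrown up and over (flag at about (208,125)) and the bin sits snug against the table end. The offcuts are untouched. Next is the push stick.

```bash
P="python3 -m pendant"
$P '[[[-0.0148,0.0547,0,0,0,0,0.5],[-0.0148,0.0547,0,0,0,0,0.5],[-0.0148,0.0547,0,0,0,0,0.5],[-0.0148,0.0547,0,0,0,0,0.5],[-0.0148,0.0547,0,0,0,0,0.5]]]'
$P '[[[-0.0148,0.0547,0,0,0,0,0.5],[-0.0148,0.0547,0,0,0,0,0.5],[0,0,0,0,-7.5,0,0.5],[0,0,0,0,-7.5,0,0.5],[0,0,0,0,0,0,0.5]]]'
python3 - <<'E'
from plan import *
s,c=np.sin(np.radians(15)),np.cos(np.radians(15));D=ori((-s,0,-c),(1,0,0))
o=get_obs();print(o["position"],o["q"],tosaw(o["position"]))
plan([(w(-22,-222,300),D),(w(-22,-222,197.5),D)])
from h import *
# stick handle: bright-yellow pixels in top view near holder
im=CAM["top"]["img"].astype(int);m=(im[...,0]-im[...,2]>60)&(im[...,0]>150)
v,u=np.nonzero(m[190:230,355:380]);
for vv in range(v.min(),v.max()+1):print(vv+190,(u[v==vv]+355).tolist())
print(proj("top",[w(-35,-222,241),w(-5,-222,241),w(-50,-222,166),w(10,-222,166)]))
E
```

```text
time: 14.65
position: [0.5699, -0.0839, 0.3726]
tool_rot: [0.999, 0.033, 0.0, 0.0]
ft_force: [-0.0, 0.0, -0.6]
grip_width: 0.0438
grip_force: 0.0
time: 15.28
position: [0.5492, -0.1934, 0.3709]
tool_rot: [0.991, 0.033, -0.131, 0.004]
ft_force: [0.0, -0.4, 0.6]
grip_width: 0.0436
grip_force: 0.0
[ 0.54916583 -0.19338131  0.37085784] [-0.46369942  0.46249281  1.18863421 -0.13199684  1.7171181   1.03575095] [ -19.27853448 -222.10303434  370.85784405]
shift mm [15.7 -0.  69.1] rot [-0.   0.   0.2] rows>=1.2
shift mm [26.5 -0.  99. ] rot [0. 0. 0.] rows>=1.7Traceback (most recent call last):
  File "<stdin>", line 9, in <module>
    return umr_minimum(a, axis, None, out, keepdims, initial, where)
ValueError: zero-size array to reduction operation minimum which has no identity
```

Run:
```python
from plan import *
from h import *
X=[w(-35,-222,241),w(-5,-222,241),w(-50,-222,166),w(10,-222,166)]
print(((proj("top",X)-[130,160])*3).round())
im=cv2.imread("pics/top1.png")[100:195,660:745].astype(int)
m=(im[...,2]-im[...,0]>60)&(im[...,2]>140)
for vv in range(0,95,5):
    u=np.nonzero(m[vv])[0]
    if len(u):print(vv+100,u.min()+660,u.max()+660,len(u))
```

```text
[[724. 148.]
 [721. 112.]
 [709. 181.]
 [704. 113.]]
115 702 725 15
120 700 730 31
125 700 731 29
130 700 732 24
135 718 732 15
140 718 732 15
145 718 732 15
150 721 725 5
170 704 716 13
175 703 717 15
180 704 716 13
```

```bash
P="python3 -m pendant"
$P '[[[0.008,0.001,0.0345,0,0,0,0.5],[0.008,0,0.0345,0,0,0,0.5],[0.013,0,0.050,0,0,0,0.5],[0.013,0,0.049,0,0,0,0.5],[0,0,0,0,0,0,0.5]]]' 40
$P '[[[0,0,0,0,0,0,0],[0,0,0,0,0,0,0],[0,0,0,0,0,0,0],[0,0,0,0,0,0,0],[0,0,0,0,0,0,0]]]' 40
python3 - <<'E'
from plan import *
o=get_obs();print(o["position"],o["tool_rot"],o["q"],tosaw(o["position"]),o["ft_force"])
E
```

```text
time: 16.1
position: [0.5421, -0.1931, 0.1967]
tool_rot: [0.99, 0.033, -0.134, 0.002]
ft_force: [-0.3, 0.9, 1.1]
grip_width: 0.0435
grip_force: 0.0
time: 16.73
position: [0.5456, -0.1947, 0.2002]
tool_rot: [0.991, 0.033, -0.13, 0.005]
ft_force: [-0.0, 0.4, 4.6]
grip_width: 0.0119
grip_force: 40.0
[ 0.54555285 -0.19466265  0.20024637] [ 0.99098824  0.03262603 -0.12982974  0.00469988] [-0.4677139   0.60800849  1.40928696 -0.13539606  1.35149498  1.08185402] [ -22.96606598 -223.15068232  200.24637365] [-0.03578083  0.39720093  4.61944954]
```

```bash
P="python3 -m pendant"
$P '[[[-0.013,0,-0.0483,0,0,0,0],[-0.013,0,-0.0483,0,0,0,0],[-0.013,0,-0.0483,0,0,0,0],[-0.047,0,0.0127,0,0,0,0],[-0.047,0,0.0127,0,0,0,0]]]'
$P '[[[0,0,0,0,10,0,0],[0,0,0,0,10,0,0],[0,0,0,0,10,0,0],[0,0,0,0,10,0,0],[0,0,0,0,0,0,0]]]'
python3 - <<'E'
from plan import *
s,c=np.sin(np.radians(25)),np.cos(np.radians(25));D=ori((s,0,-c),(1,0,0))
o=get_obs();print(o["position"],o["q"],tosaw(o["position"]),o["grip_width"])
plan([(w(-100,-90,300),D),(w(-100,-90,215),D),(w(-100,-90,200),D),(w(-100,210,200),D)])
E
```

```text
time: 17.35
position: [0.447, -0.201, 0.3493]
tool_rot: [0.991, 0.033, -0.13, 0.005]
ft_force: [-0.7, 0.0, -0.6]
grip_width: 0.0121
grip_force: 40.0
time: 17.98
position: [0.4448, -0.1998, 0.3475]
tool_rot: [0.976, 0.03, 0.214, -0.009]
ft_force: [0.2, 0.1, -0.9]
grip_width: 0.0119
grip_force: 40.0
[ 0.44477528 -0.19978054  0.34749193] [-0.86878918  0.07045259  1.86373332  0.41832413  0.98383937  0.44588122] [-123.86463048 -221.81272914  347.49193301] 0.011862005149406413
shift mm [   1.3 -131.7   53.5] rot [-0.2  0.2 -0.2] rows>=2.4
shift mm [-35.9   0.   77. ] rot [0. 0. 0.] rows>=1.4
shift mm [-6.3  0.  13.6] rot [0. 0. 0.] rows>=0.2
shift mm [  -0. -300.   -0.] rot [0. 0. 0.] rows>=5.0
```

```bash
P="python3 -m pendant"
$P '[[[0.0004,-0.044,0.0178,0,0,0,0],[0.0004,-0.044,0.0178,0,0,0,0],[0.0004,-0.044,0.0178,0,0,0,0],[0,0,0,0,0,0,0],[0,0,0,0,0,0,0]]]'
$P '[[[-0.018,0,0.0385,0,0,0,0],[-0.018,0,0.0385,0,0,0,0],[0,0,0,0,0,0,0],[0,0,0,0,0,0,0],[0,0,0,0,0,0,0]]]'
python3 - <<'E'
from plan import *
s,c=np.sin(np.radians(25)),np.cos(np.radians(25));D=ori((s,0,-c),(1,0,0))
o=get_obs();print(o["position"],o["q"],tosaw(o["position"]),o["ft_force"])
plan([(w(-100,-90,200),D)])
import cv2
from rig import camera
a=camera("scene")["img"][160:300,190:340,::-1];b=camera("top")["img"][165:265,200:380,::-1]
a=cv2.resize(a,(600,560)[::1],interpolation=cv2.INTER_CUBIC)
cv2.imwrite("pics/a3.png",a);cv2.imwrite("pics/b3.png",cv2.resize(b,None,fx=4,fy=4,interpolation=cv2.INTER_CUBIC))
E
```

```text
time: 18.6
position: [0.4643, -0.068, 0.3019]
tool_rot: [0.976, 0.033, 0.217, -0.007]
ft_force: [-0.1, 0.1, -0.2]
grip_width: 0.0119
grip_force: 40.0
time: 19.23
position: [0.4638, -0.0687, 0.2175]
tool_rot: [0.975, 0.032, 0.218, -0.006]
ft_force: [0.4, -0.4, -0.2]
grip_width: 0.0116
grip_force: 40.0
[ 0.46381815 -0.06869971  0.21751118] [-0.54680333  0.2398881   2.13520719  0.57255751  0.46461386  0.48132358] [-96.47730055 -92.21817048 217.51118251] [ 0.35037792 -0.38461189 -0.16795531]
shift mm [-10.6  -2.3  14.4] rot [ 0.1 -0.1  0.1] rows>=0.3
```

View pics/a3.png

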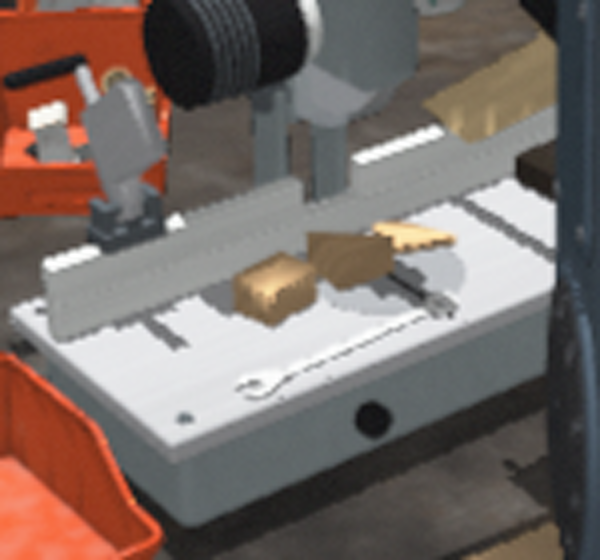

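Run:
```python
from plan import *
from h import *
def onplane(uv,ys):
    c=CAM["scene"];d=c["R"].T@np.linalg.solve(c["intrinsics"],[*uv,1]);o=-c["R"].T@c["t"]
    n=np.array([-np.sin(YAW),np.cos(YAW),0]);p0=w(0,ys,0);return tosaw(o+d*((p0-o)@n)/(d@n))
for uv in((425,105),(470,140)):print(onplane((190+uv[0]/4,160+uv[1]/4),-85))
```

```text
[ 57.18179963 -85.         127.29915393]
[ 14.46228918 -85.         120.27333335]
```

Run:
```python
from plan import *
from h import *
def st(X,Z,Y=6,T=None):  # stick-frame point -> saw, given TCP
    t=tosaw(cur()[0]);u=np.array([-.643,.766]);x=np.array([.766,.643])
    q=np.array([t[0],t[2]])+(X+2)*x+(Z-47.5)*u;return w(q[0],t[1]+Y,q[1])
N=dict(toe=(18,-130),heel=(-18,-100),sh_f=(-18,0),sh_b=(18,0))
for n in("scene","top"):
    for k,v in N.items():print(n,k,[proj(n,st(*v,Y))[0].round(1).tolist() for Y in(6,-6)])
print("a3 px toe",(proj("scene",st(18,-130))[0]-[190,160])*4,"heel",(proj("scene",st(-18,-100))[0]-[190,160])*4, "fence top",(proj("scene",w(35,-86,121))[0]-[190,160])*4)
c=CAM["scene"]["img"][150:230,260:360,::-1];c=cv2.resize(c,None,fx=6,fy=6,interpolation=cv2.INTER_CUBIC)
for k,v in N.items():
    q=((proj("scene",st(*v))[0]-[260,150]+.5)*6).astype(int);cv2.circle(c,tuple(map(int,q)),4,(0,0,255),1);cv2.putText(c,k,tuple(map(int,q+5)),0,.5,(0,0,255))
t=CAM["top"]["img"][180:270,285:385,::-1];t=cv2.resize(t,(600,540))[:120*3]
cv2.imwrite("pics/c3.png",c)
```

```text
scene toe [[302.7, 202.4], [306.5, 201.0]]
scene heel [[315.3, 209.6], [319.2, 208.1]]
scene sh_f [[335.2, 189.5], [339.2, 188.1]]
scene sh_b [[327.2, 175.9], [331.2, 174.5]]
top toe [[310.0, 197.1], [314.4, 197.0]]
top heel [[311.0, 214.0], [315.4, 213.8]]
top sh_f [[314.5, 233.5], [319.1, 233.3]]
top sh_b [[314.6, 221.5], [319.3, 221.3]]
a3 px toe [450.73866027 169.48044948] heel [501.20035177 198.27009301] fence top [449.360732   126.52061239]
```

View pics/c3.png

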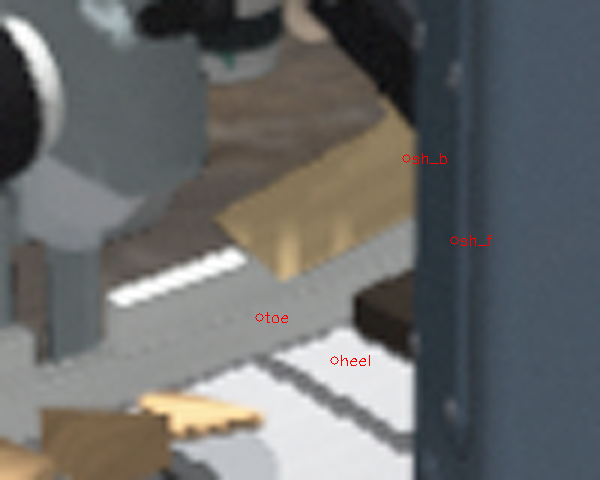

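The stick has pivoted in the grip: its foot edge runs (218,215)–(285,280), so the lean is about 53° where I commanded 40°. It was probably nudged by the shelf while lifting. I'll turn the tool back 12.5° and re-measure by colour mask.

```bash
P="python3 -m pendant"
$P '[[[0,0,0,0,-6.5,0,0],[0,0,0,0,-6,0,0],[0,0,0,0,0,0,0],[0,0,0,0,0,0,0],[0,0,0,0,0,0,0]]]'
cat > stick.py <<'E'
from plan import *
from h import *
from scipy.optimize import minimize
def model(lean,dg,off,Y):
    # stick left/right face polygon, world; grasp point from tool, dg = grasp height on stick, off along width
    o=get_obs();R=Ro.from_quat(o["tool_rot"]);g=o["position"]-R.apply([0,0,.008]);t=tosaw(g)
    u=np.array([-np.sin(lean),np.cos(lean)]);x=np.array([np.cos(lean),np.sin(lean)])
    f=lambda X,Z:w(t[0]+(X+off)*x[0]+(Z-dg)*u[0],t[1]+Y,t[2]+(X+off)*x[1]+(Z-dg)*u[1])
    return f
def corners(lean,dg=55,off=0,Y=6):
    f=model(lean,dg,off,Y);return np.array([f(18,-130),f(-18,-100),f(-18,-40),f(18,-40)])
def fit_lean(uv_toe,uv_heel):
    e=lambda p:np.concatenate([proj("scene",corners(p[0],55,p[1]))[0]-uv_toe,proj("scene",corners(p[0],55,p[1]))[1]-uv_heel,[p[1]/5]])
    r=least_squares(e,[.7,0]);return np.degrees(r.x[0]),r.x[1],r.fun
E
python3 - <<'E'
from stick import *
o=get_obs();print(tosaw(o["position"]),np.degrees(np.arcsin(Ro.from_quat(o["tool_rot"]).as_matrix()[0,2])),o["q"])
im=CAM["scene"]["img"];hsv=cv2.cvtColor(im,cv2.COLOR_RGB2HSV)
m=((hsv[...,0]>12)&(hsv[...,0]<28)&(hsv[...,1]>70)&(hsv[...,2]>80)).astype(np.uint8)
m[:, :272]=0;m[:, 345:]=0;m[:150]=0;m[235:]=0
n,l,s,_=cv2.connectedComponentsWithStats(m);print(s[1:][s[1:,4]>15])
for ln in(36,40,44):print(ln,proj("scene",corners(np.radians(ln))).round(1).tolist())
for v in range(170,225,3):
    u=np.nonzero(m[v])[0]
    if len(u):print(v,u.min(),u.max(),len(u))
E
```

```text
time: 20.15
position: [0.4639, -0.0677, 0.2168]
tool_rot: [0.993, 0.032, 0.113, -0.004]
ft_force: [1.8, 0.8, 4.3]
grip_width: 0.0115
grip_force: 40.0
[-96.45607523 -91.28772281 216.80479776] 12.954080417171886 [-0.45752599  0.27270657  1.98548105  0.17647707  0.69399807  0.92281436]
[[296 164  30  34 469]
 [272 215  32  17 273]]
36 [[304.5, 206.3], [317.2, 212.4], [328.0, 199.3], [319.8, 186.5]]
40 [[302.1, 201.7], [314.7, 208.8], [326.3, 197.1], [318.6, 183.8]]
44 [[299.9, 196.8], [312.3, 205.1], [324.6, 194.8], [317.5, 181.1]]
170 322 325 4
173 317 325 9
176 313 325 13
179 308 325 18
182 304 325 22
185 300 325 26
188 296 323 28
191 299 318 20
194 303 313 11
197 307 308 2
215 287 289 3
218 284 299 16
221 272 297 26
224 272 287 16
```

```bash
P="python3 -m pendant"
$P '[[[0.0055,0,-0.0244,0,0,0,0],[0.0055,0,-0.0244,0,0,0,0],[-0.0195,0,-0.0045,0,0,0,0],[0,0,0,0,0,0,0],[0,0,0,0,0,0,0]]]'
cat > mask.py <<'E'
from stick import *
np.set_printoptions(precision=4,suppress=True)
o=get_obs();print(tosaw(o["position"]),np.degrees(np.arcsin(Ro.from_quat(o["tool_rot"]).as_matrix()[0,2])),o["ft_force"])
im=CAM["scene"]["img"];hsv=cv2.cvtColor(im,cv2.COLOR_RGB2HSV)
m=((hsv[...,0]>12)&(hsv[...,0]<28)&(hsv[...,1]>70)&(hsv[...,2]>80)).astype(np.uint8)
m[:, :255]=0;m[:, 345:]=0;m[:130]=0;m[235:]=0
n,l,s,_=cv2.connectedComponentsWithStats(m);print(s[1:][s[1:,4]>15])
k=1+np.argmin([x[1] if x[4]>100 else 999 for x in s[1:]])
c,_=cv2.findContours((l==k).astype(np.uint8),0,2);print(cv2.approxPolyDP(max(c,key=len),2,True)[:,0].tolist())
for ln in(36,40,44,48,52,56):print(ln,proj("scene",corners(np.radians(ln))).round(1).tolist())
E
python3 mask.py
```

```text
time: 20.88
position: [0.442, -0.0684, 0.2654]
tool_rot: [0.993, 0.033, 0.11, -0.005]
ft_force: [-0.9, 0.2, -0.5]
grip_width: 0.0117
grip_force: 40.0
[-117.5686  -90.7587  265.633 ] 12.671142189763406 [ 0.9436  0.0729 -1.3541]
[[308 130  12  12  96]
 [302 155  27  28 414]
 [255 215  49  20 463]]
[[327, 155], [302, 175], [312, 182], [325, 176], [328, 167]]
36 [[310.4, 191.2], [323.7, 197.0], [335.1, 182.8], [326.5, 169.7]]
40 [[307.9, 186.4], [321.0, 193.4], [333.3, 180.6], [325.3, 166.9]]
44 [[305.6, 181.5], [318.6, 189.6], [331.6, 178.3], [324.1, 164.1]]
48 [[303.5, 176.4], [316.3, 185.6], [330.0, 175.9], [323.1, 161.2]]
52 [[301.5, 171.2], [314.1, 181.5], [328.4, 173.3], [322.2, 158.3]]
56 [[299.8, 166.0], [312.1, 177.3], [327.0, 170.7], [321.4, 155.3]]
```

```bash
P="python3 -m pendant"
$P '[[[-0.007,0,-0.0015,0,0,0,0],[-0.0065,0,0.028,0,0,0,0],[-0.0065,0,0.028,0,0,0,0],[0,0,0,0,0,0,0],[0,0,0,0,0,0,0]]]' 40
python3 mask.py
$P '[[[0.0074,0,-0.0004,0,0,0,0],[0.0074,0,-0.0004,0,0,0,0],[0.0074,0,-0.0004,0,0,0,0],[0.0074,0,-0.0004,0,0,0,0],[0,0,0,0,0,0,0]]]' 40
python3 mask.py
```

```text
time: 21.6
position: [0.4358, -0.0694, 0.2093]
tool_rot: [0.993, 0.033, 0.112, -0.004]
ft_force: [-0.3, -0.3, -1.3]
grip_width: 0.0116
grip_force: 40.0
[-124.1665  -91.2622  209.754 ] 12.884756592181057 [-0.0462  0.1057 -0.0861]
[[308 130  20  12 158]
 [304 181  24  24 321]
 [255 215  49  20 463]]
[[308, 141], [326, 134], [327, 131], [308, 130]]
36 [[311.9, 213.2], [324.9, 219.5], [336.2, 206.5], [327.8, 193.5]]
40 [[309.4, 208.4], [322.4, 215.9], [334.4, 204.3], [326.6, 190.7]]
44 [[307.1, 203.5], [319.9, 212.1], [332.7, 202.0], [325.4, 188.0]]
48 [[305.1, 198.6], [317.7, 208.1], [331.2, 199.6], [324.4, 185.1]]
52 [[303.2, 193.5], [315.5, 204.1], [329.7, 197.0], [323.5, 182.3]]
56 [[301.5, 188.3], [313.6, 199.9], [328.3, 194.4], [322.8, 179.4]]
time: 22.32
position: [0.4577, -0.0647, 0.2153]
tool_rot: [0.994, 0.035, 0.104, -0.007]
ft_force: [-11.7, -0.7, 2.8]
grip_width: 0.0116
grip_force: 40.0
[-102.413   -87.7919  215.1041] 11.925506166261197 [-12.0716  -0.4738   4.3615]
[[308 130  18   4  63]
 [301 176  26  30 409]
 [255 215  49  20 462]]
[[325, 176], [301, 199], [313, 205], [325, 197]]
36 [[305.0, 208.2], [317.7, 214.4], [328.6, 201.3], [320.3, 188.4]]
40 [[302.5, 203.5], [315.2, 210.8], [326.8, 199.1], [319.1, 185.7]]
44 [[300.3, 198.7], [312.8, 207.0], [325.2, 196.8], [318.0, 183.0]]
48 [[298.2, 193.8], [310.5, 203.1], [323.6, 194.4], [317.0, 180.2]]
52 [[296.4, 188.7], [308.5, 199.1], [322.2, 191.9], [316.1, 177.3]]
56 [[294.7, 183.6], [306.5, 195.0], [320.8, 189.3], [315.3, 174.4]]
```

```bash
P="python3 -m pendant"
$P '[[[0.0074,0,-0.0006,0,0,0,0],[0.0074,0,-0.0006,0,0,0,0],[0.0074,0,-0.0006,0,0,0,0],[0.0074,0,-0.0006,0,0,0,0],[0.0074,0,-0.0006,0,0,0,0]]]' 40
python3 mask.py
```

```text
time: 23.05
position: [0.4934, -0.0626, 0.2267]
tool_rot: [0.994, 0.035, 0.104, -0.006]
ft_force: [-16.7, -2.3, 6.1]
grip_width: 0.0119
grip_force: 40.0
[-66.5238 -88.2006 226.4509] 11.942061569212253 [-12.554   -1.2838   4.1171]
[[300 162  25  46 556]
 [255 215  49  20 463]]
[[322, 162], [318, 162], [316, 167], [319, 170], [300, 204], [313, 207], [324, 191]]
36 [[295.8, 198.7], [308.1, 204.5], [318.4, 191.2], [310.3, 178.6]]
40 [[293.4, 194.1], [305.6, 201.0], [316.7, 189.1], [309.1, 176.0]]
44 [[291.2, 189.4], [303.3, 197.3], [315.1, 186.9], [308.1, 173.3]]
48 [[289.2, 184.5], [301.1, 193.5], [313.6, 184.5], [307.1, 170.5]]
52 [[287.4, 179.5], [299.1, 189.5], [312.1, 182.1], [306.2, 167.7]]
56 [[285.7, 174.5], [297.2, 185.5], [310.8, 179.6], [305.4, 164.9]]
```

```bash
P="python3 -m pendant"
$P '[[[-0.0292,0,-0.0215,0,0,0,0],[0,0,0,0,10,0,0],[0,0,0,0,0,0,0],[0,0,0,0,0,0,0],[0,0,0,0,0,0,0]]]' 60
python3 mask.py
python3 - <<'E'
from plan import *
s,c=np.sin(np.radians(22.5)),np.cos(np.radians(22.5));D=ori((s,0,-c),(1,0,0))
plan([(w(-102,-90,199),D)])
E
```

```text
time: 23.78
position: [0.4679, -0.0678, 0.2432]
tool_rot: [0.98, 0.033, 0.198, -0.007]
ft_force: [0.6, -0.0, -1.3]
grip_width: 0.0116
grip_force: 60.0
[-92.9567 -91.1687 242.7679] 22.763647171607076 [-0.2399  0.0906 -0.62  ]
[[307 130   5  12  29]
 [303 157  26  40 472]
 [255 215  49  20 463]]
[[327, 157], [326, 164], [303, 189], [311, 195], [317, 195], [328, 183]]
36 [[304.1, 196.6], [316.9, 202.4], [327.7, 188.8], [319.4, 175.9]]
40 [[301.6, 191.9], [314.3, 198.8], [326.0, 186.6], [318.2, 173.2]]
44 [[299.4, 187.0], [311.9, 195.1], [324.3, 184.3], [317.1, 170.5]]
48 [[297.3, 182.1], [309.7, 191.2], [322.8, 181.9], [316.1, 167.6]]
52 [[295.4, 177.0], [307.6, 187.2], [321.3, 179.4], [315.2, 164.8]]
56 [[293.8, 171.9], [305.6, 183.0], [319.9, 176.9], [314.4, 161.9]]
shift mm [-25.3  -1.2  36.8] rot [-0.1 -0.3  0.2] rows>=0.7
```

```bash
P="python3 -m pendant"
$P '[[[-0.018,-0.001,-0.007,0,0,0,0],[-0.0035,0,0.0346,0,0,0,0],[-0.0019,0,0.0046,0,0,0,0],[0,0,0,0,0,0,0],[0,0,0,0,0,0,0]]]' 60
python3 -c "
from plan import *
print(tosaw(cur()[0]),get_obs()['ft_force'])"
$P '[[[-0.0019,0,0.0046,0,0,0,0],[0,0,0,0,0,0,0],[0,0,0,0,0,0,0],[0,0,0,0,0,0,0],[0,0,0,0,0,0,0]]]' 60
python3 mask.py
```

```text
time: 24.5
position: [0.4573, -0.0669, 0.2043]
tool_rot: [0.98, 0.033, 0.198, -0.007]
ft_force: [0.8, 0.4, -1.0]
grip_width: 0.0116
grip_force: 60.0
[-102.8620092   -89.95892505  204.3498991 ] [ 0.78518649  0.40865939 -1.01158726]
time: 25.12
position: [0.4569, -0.0667, 0.1987]
tool_rot: [0.98, 0.032, 0.198, -0.007]
ft_force: [-0.1, -0.8, -0.8]
grip_width: 0.0114
grip_force: 60.0
[-103.3255  -89.7486  198.7015] 22.734672286401295 [ 0.1753 -0.0635 -0.5343]
[[307 130  22  12 164]
 [305 186  23  30 351]
 [255 215  49  20 463]]
[[308, 141], [327, 134], [327, 130], [308, 130]]
36 [[306.1, 214.5], [318.8, 220.8], [329.6, 208.1], [321.4, 195.2]]
40 [[303.7, 209.8], [316.3, 217.2], [327.9, 205.9], [320.2, 192.5]]
44 [[301.4, 205.0], [313.9, 213.5], [326.2, 203.6], [319.1, 189.8]]
48 [[299.4, 200.1], [311.7, 209.6], [324.7, 201.2], [318.1, 187.0]]
52 [[297.5, 195.1], [309.6, 205.6], [323.2, 198.7], [317.2, 184.2]]
56 [[295.9, 190.0], [307.6, 201.5], [321.9, 196.1], [316.4, 181.3]]
```

```bash
P="python3 -m pendant"
$P '[[[-0.0008,0,0.0019,0,0,0,0],[0,0,0,0,0,0,0],[0,0,0,0,0,0,0],[-0.0008,0,0.0018,0,0,0,0],[0,0,0,0,0,0,0]]]' 60
$P '[[[0,0,0,0,0,0,0],[0,0,0,0,0,0,0],[-0.0008,0,0.0018,0,0,0,0],[0,0,0,0,0,0,0],[0,0,0,0,0,0,0]]]' 60
python3 mask.py|sed -n 1,5p
```

```text
time: 25.85
position: [0.4566, -0.0666, 0.1945]
tool_rot: [0.98, 0.032, 0.197, -0.007]
ft_force: [-0.1, 0.0, -0.8]
grip_width: 0.0119
grip_force: 60.0
time: 26.48
position: [0.4567, -0.0666, 0.1926]
tool_rot: [0.98, 0.032, 0.197, -0.007]
ft_force: [0.9, 0.6, -0.5]
grip_width: 0.0117
grip_force: 60.0
[-103.4189  -89.7383  192.6736] 22.73230591377445 [-0.0468 -0.4339 -0.3641]
[[307 130  22  12 163]
 [305 189  23  29 357]
 [255 215  49  20 464]]
[[308, 141], [327, 134], [327, 130], [308, 130]]
```

```bash
P="python3 -m pendant"
$P '[[[-0.0008,0,0.0018,0,0,0,0],[0,0,0,0,0,0,0],[0,0,0,0,0,0,0],[0,0,0,0,0,0,0],[0,0,0,0,0,0,0]]]' 60
$P '[[[-0.0008,0,0.0018,0,0,0,0],[0,0,0,0,0,0,0],[0,0,0,0,0,0,0],[0,0,0,0,0,0,0],[0,0,0,0,0,0,0]]]' 60
python3 mask.py|sed -n 1,5p
```

```text
time: 27.2
position: [0.4568, -0.0667, 0.1912]
tool_rot: [0.98, 0.033, 0.198, -0.007]
ft_force: [-3.1, 0.1, 5.3]
grip_width: 0.0117
grip_force: 60.0
time: 27.82
position: [0.4564, -0.0666, 0.1906]
tool_rot: [0.979, 0.033, 0.199, -0.006]
ft_force: [-13.5, -0.3, 24.2]
grip_width: 0.0118
grip_force: 60.0
[-103.7873  -89.661   190.6286] 22.91507319426272 [-13.2708  -1.0219  23.8193]
[[307 130  22  12 164]
 [305 189  23  29 349]
 [255 215  49  20 465]]
[[308, 141], [327, 134], [327, 130], [308, 130]]
```

```bash
P="python3 -m pendant"
$P '[[[0.001,0,-0.0026,0,0,0,0],[0.0037,0,0.0015,0,0,0,0],[0,0,0,0,0,0,0],[0,-0.012,0,0,0,0,0],[0,-0.012,0,0,0,0,0]]]' 60
python3 -c "
from plan import *
print(tosaw(cur()[0]),get_obs()['ft_force'])"
$P '[[[0,-0.015,0,0,0,0,0],[0,-0.015,0,0,0,0,0],[0,-0.015,0,0,0,0,0],[0,-0.015,0,0,0,0,0],[0,-0.015,0,0,0,0,0]]]' 60
python3 -c "
from plan import *
import cv2
from rig import camera
print(tosaw(cur()[0]),get_obs()['ft_force'],get_obs()['q'])
cv2.imwrite('pics/s5.png',camera('scene')['img'][:,:,::-1])"
```

```text
time: 28.55
position: [0.4589, -0.0419, 0.1914]
tool_rot: [0.98, 0.032, 0.197, -0.007]
ft_force: [-0.3, -1.1, -0.6]
grip_width: 0.0118
grip_force: 60.0
[-99.66395963 -65.11533394 191.35481459] [-0.33916373 -1.08555898 -0.57179154]
time: 29.18
position: [0.4536, 0.0335, 0.1914]
tool_rot: [0.98, 0.033, 0.197, -0.007]
ft_force: [-0.6, -0.3, -0.6]
grip_width: 0.0114
grip_force: 60.0
[-100.18235712   10.4495879   191.42773902] [-0.64633305 -0.31388846 -0.56948914] [-0.25678134  0.28237538  2.17692325  0.39634939  0.32789843  0.89412005]
```

```bash
P="python3 -m pendant"
$P '[[[0,-0.015,0,0,0,0,0],[0,-0.015,0,0,0,0,0],[0,-0.015,0,0,0,0,0],[0,-0.015,0,0,0,0,0],[0,-0.015,0,0,0,0,0]]]' 60
python3 -c "
from plan import *
print(tosaw(cur()[0]),get_obs()['ft_force'],get_obs()['q'])
import numpy as np,cv2
from h import *
im=CAM['scene']['img'];hsv=cv2.cvtColor(im,cv2.COLOR_RGB2HSV)
m=((hsv[...,0]>10)&(hsv[...,0]<28)&(hsv[...,1]>70)&(hsv[...,2]>80)).astype(np.uint8)
m[:,:190]=0;m[:,345:]=0;m[:150]=0;m[265:]=0
s=cv2.connectedComponentsWithStats(m)
for a,c in zip(s[2][1:],s[3][1:]):
    if a[4]>15: print(a,tosaw(ray('scene',c,.09)))
"
```

```text
time: 29.85
position: [0.4485, 0.1079, 0.1915]
tool_rot: [0.98, 0.033, 0.197, -0.007]
ft_force: [-0.6, -1.3, -1.1]
grip_width: 0.0117
grip_force: 60.0
[-100.51070264   85.03785347  191.4503636 ] [-0.62389081 -1.30782689 -1.12728788] [-0.03314863  0.29179059  2.1572725   0.13523908  0.3001731   1.34986061]
[225 150  21   5  59] [ 424.64690833 -145.04746384   90.        ]
[215 177   7   6  19] [284.59604085   2.67982342  90.        ]
[279 178  37  14  79] [ 126.91074747 -137.568714     90.        ]
[298 186   6   9  24] [  94.02895387 -131.24544051   90.        ]
[277 194   6   8  25] [ 92.63590591 -62.82081334  90.        ]
[ 217  201   75   51 1145] [ 4.66839695 81.15754285 90.        ]
```

```bash
P="python3 -m pendant"
$P '[[[0,-0.015,0,0,0,0,0],[0,-0.015,0,0,0,0,0],[0,-0.015,0,0,0,0,0],[0,-0.015,0,0,0,0,0],[0,-0.015,0,0,0,0,0]]]' 60
$P '[[[0,-0.013,0,0,0,0,0],[0,-0.013,0,0,0,0,0],[0,-0.013,0,0,0,0,0],[0,-0.013,0,0,0,0,0],[0,-0.010,0,0,0,0,0]]]' 60
$P '[[[0,0,0,0,0,0,0],[0,0.03,0,0,0,0,0],[0.0175,0,-0.0425,0,0,0,0],[0.0175,0,-0.0425,0,0,0,0],[0.0175,0,-0.0425,0,0,0,0]]]' 60
cat > tan.py <<'E'
from plan import *
from h import *
import cv2
print(tosaw(cur()[0]),get_obs()['ft_force'],get_obs()['q'])
for n,(u0,u1,v0,v1) in dict(scene=(140,345,185,330),top=(180,350,170,260)).items():
    im=CAM[n]['img'];hsv=cv2.cvtColor(im,cv2.COLOR_RGB2HSV)
    m=((hsv[...,0]>10)&(hsv[...,0]<28)&(hsv[...,1]>50)&(hsv[...,2]>80)).astype(np.uint8)
    mm=np.zeros_like(m);mm[v0:v1,u0:u1]=m[v0:v1,u0:u1]
    s=cv2.connectedComponentsWithStats(mm)
    for a,c in zip(s[2][1:],s[3][1:]):
        if a[4]>12: print(n,a,"table",tosaw(ray(n,c,.09)).round(),"bin",tosaw(ray(n,c,.015)).round())
E
python3 tan.py
```

```text
time: 30.58
position: [0.4436, 0.1821, 0.1915]
tool_rot: [0.98, 0.032, 0.197, -0.007]
ft_force: [0.0, 0.4, 0.2]
grip_width: 0.0117
grip_force: 60.0
time: 31.2
position: [0.4394, 0.244, 0.1914]
tool_rot: [0.98, 0.033, 0.197, -0.007]
ft_force: [0.0, 0.3, -1.0]
grip_width: 0.0117
grip_force: 60.0
time: 31.82
position: [0.4402, 0.2129, 0.3306]
tool_rot: [0.98, 0.032, 0.197, -0.007]
ft_force: [0.4, 0.5, -0.7]
grip_width: 0.0117
grip_force: 60.0
[-98.17625239 191.37495314 335.55061961] [ 1.83056861  0.39833204 -0.17976199] [ 0.26912517  0.08655485  1.87401686 -0.10903712  0.78092577  1.83598913]
scene [197 185  25  16 258] table [236.  59.  90.] bin [375. -15.  15.]
scene [158 199  25  16 234] table [210. 176.  90.] bin [345. 117.  15.]
scene [149 214  10   5  23] table [195. 228.  90.] bin [328. 176.  15.]
scene [194 214   5   4  16] table [138. 149.  90.] bin [264.  86.  15.]
scene [168 217   7   6  20] table [157. 203.  90.] bin [286. 148.  15.]
scene [145 228   8   3  13] table [148. 262.  90.] bin [275. 214.  15.]
scene [176 269  43  30 668] table [-107.  284.   90.] bin [-13. 239.  15.]
scene [ 236  284  109   46 1838] table [-281.  174.   90.] bin [-210.  115.   15.]
scene [256 301   8   5  29] table [-219.  219.   90.] bin [-140.  166.   15.]
top [183 191  23  42 410] table [ -2. 225.  90.] bin [ 12. 235.  15.]
top [210 230   2   8  15] table [-56. 190.  90.] bin [-45. 198.  15.]
top [193 235   6   4  15] table [-64. 230.  90.] bin [-53. 241.  15.]
top [208 256   7   3  18] table [-120.  190.   90.] bin [-113.  198.   15.]
```

```bash
P="python3 -m pendant"
$P '[[[0,0,0,0,-10,0,0],[0,0,0,0,-10,0,0],[0,0,0,0,-10,0,0],[0,0,0,0,-10,0,0],[0,0,0,0,0,0,0]]]' 60
cat > vert.py <<'E'
from stick import *
np.set_printoptions(precision=3,suppress=True)
o=get_obs();R=Ro.from_quat(o["tool_rot"]);t=tosaw(o["position"]);print(t,"tilt",np.degrees(np.arcsin(R.as_matrix()[0,2])),"zaxis saw",Ro.from_euler('z',-YAW).apply(R.as_matrix()[:,2]))
for n in("scene","top"):
    P=proj(n,corners(0.0));print(n,P.round(1).tolist())
    im=CAM[n]['img'];hsv=cv2.cvtColor(im,cv2.COLOR_RGB2HSV)
    m=((hsv[...,0]>10)&(hsv[...,0]<30)&(hsv[...,1]>50)&(hsv[...,2]>60)).astype(np.uint8)
    c=P.mean(0).astype(int);mm=np.zeros_like(m);a=slice(max(0,c[1]-45),c[1]+70),slice(max(0,c[0]-60),c[0]+60);mm[a]=m[a]
    l=cv2.connectedComponentsWithStats(mm);
    for k in range(1,l[0]):
        if l[2][k,4]>150:
            cc,_=cv2.findContours((l[1]==k).astype(np.uint8),0,2);print(n,l[2][k],cv2.approxPolyDP(max(cc,key=len),1.8,True)[:,0].tolist())
E
python3 vert.py
```

```text
time: 32.55
position: [0.4425, 0.213, 0.3268]
tool_rot: [0.988, 0.032, -0.151, 0.004]
ft_force: [0.1, -0.0, -1.5]
grip_width: 0.012
grip_force: 60.0
[-102.152  190.782  328.463] tilt -17.238811712828774 zaxis saw [-0.297  0.    -0.955]
scene [[227.2, 238.1], [236.6, 232.1], [235.0, 203.2], [224.4, 196.1]]
scene [ 215  172   27   64 1010] [[237, 172], [219, 172], [222, 176], [217, 177], [215, 181], [222, 180], [225, 235], [238, 228], [238, 183], [241, 177]]
scene [176 269  38  18 305] [[213, 286], [203, 280], [201, 269], [190, 279], [176, 283], [176, 286], [196, 286], [197, 283], [202, 286]]
top [[205.3, 240.3], [204.1, 253.0], [200.9, 250.6], [200.7, 235.8]]
top [215 271  47  14 569] [[217, 282], [261, 283], [261, 272], [216, 271]]
```

```bash
cat >> vert.py <<'E'
obs=eval(open("obs.txt").read()) if __import__("os").path.exists("obs.txt") else []
E
python3 - <<'E'
from stick import *
O=[((18,-130,6),(225,235.8)),((-18,-100,-6),(238.7,229)),((18,0,6),(221.5,180)),((-18,0,-6),(238.7,183))]
def f(p):
    r=[]
    for (X,Z,Y),uv in O:
        r+=list(proj("scene",model(p[0],p[1],p[2],Y+p[3])(X,Z))[0]-uv)
    return np.r_[r,p[2]/6,p[3]/3]
r=least_squares(f,[0,50,0,0],x_scale=[.05,5,3,3]);print(np.degrees(r.x[0]),r.x[1:],r.fun.round(1))
E
```

```text
4.054399700716158 [62.75247714  2.10904082 -1.74711405] [-1.2  0.9  0.3  1.4  0.7 -2.6 -0.1  0.6  0.4 -0.6]
```

Run:
```python
from plan import *
s,c=np.sin(np.radians(-21.3)),np.cos(np.radians(21.3));D=ori((s,0,-c),(1,0,0))
plan([(None,D),(w(-150,190,355),D),(w(-150,-222.5,355),D),(w(-24,-222.5,355),D),(w(-24,-222.5,215),D),(w(-24,-222.5,200),D)])
```

```text
shift mm [0. 0. 0.] rot [-0.  -4.1  0.2] rows>=0.4
shift mm [-53.2   1.1  -6.3] rot [0. 0. 0.] rows>=0.9
shift mm [ -0.  412.5   0. ] rot [0. 0. 0.] rows>=6.9
shift mm [117.4  -0.  -45.8] rot [0. 0. 0.] rows>=2.1
shift mm [ 50.9   0.  130.4] rot [0. 0. 0.] rows>=2.3
shift mm [ 5.4  0.  14. ] rot [0. 0. 0.] rows>=0.2
```

```bash
P="python3 -m pendant"
$P '[[[0,0,0,0,-4.1,0.2,0],[-0.0532,0.001,-0.0063,0,0,0,0],[0,0,0,0,0,0,0],[0,0.0516,0,0,0,0,0],[0,0.0516,0,0,0,0,0]]]' 60
$P '[[[0,0.0516,0,0,0,0,0],[0,0.0516,0,0,0,0,0],[0,0.0516,0,0,0,0,0],[0,0.0516,0,0,0,0,0],[0,0.0516,0,0,0,0,0]]]' 60
$P '[[[0,0.0516,0,0,0,0,0],[0,0,0,0,0,0,0],[0.0391,0,-0.0153,0,0,0,0],[0.0391,0,-0.0153,0,0,0,0],[0,0,0,0,0,0,0]]]' 60
python3 - <<'E'
from plan import *
s,c=np.sin(np.radians(-21.3)),np.cos(np.radians(21.3));D=ori((s,0,-c),(1,0,0))
print(tosaw(cur()[0]),get_obs()["q"])
plan([(w(-24,-222.5,355),D),(w(-24,-222.5,300),D)])
E
python3 vert.py
```

```text
time: 33.38
position: [0.3999, 0.1062, 0.3556]
tool_rot: [0.983, 0.033, -0.183, 0.006]
ft_force: [1.0, 0.1, -0.8]
grip_width: 0.0116
grip_force: 60.0
time: 34.0
position: [0.4164, -0.152, 0.3557]
tool_rot: [0.983, 0.031, -0.183, 0.007]
ft_force: [0.8, -0.2, -0.7]
grip_width: 0.0114
grip_force: 60.0
time: 34.62
position: [0.5056, -0.1955, 0.3548]
tool_rot: [0.982, 0.033, -0.184, 0.006]
ft_force: [-0.1, 0.4, -0.7]
grip_width: 0.0118
grip_force: 60.0
[ -62.87986154 -221.39266946  354.83411704] [-0.472996    0.45875993  1.26372157 -0.18937364  1.73684517  1.02997551]
shift mm [ 36.2   1.2 -14.2] rot [ 0.1 -0.1  0.1] rows>=0.6
shift mm [20.   0.  51.2] rot [0. 0. 0.] rows>=0.9
[ -65.335 -221.325  355.161] tilt -21.290583692361782 zaxis saw [-0.364 -0.    -0.931]
scene [[366.1, 167.0], [378.3, 159.8], [380.5, 134.9], [368.9, 130.7]]
scene [ 408  103   25   56 1155] [[408, 103], [410, 139], [415, 141], [412, 154], [417, 158], [423, 158], [422, 156], [426, 153], [431, 156], [432, 154], [426, 151], [427, 145], [432, 142], [432, 103]]
top [[364.4, 217.6], [367.5, 229.8], [371.9, 226.2], [370.8, 211.4]]
top [373 276  55  15 668] [[373, 287], [379, 290], [383, 288], [427, 290], [427, 278], [383, 276], [378, 278]]
```

```bash
P="python3 -m pendant"
$P '[[[0.037,0.001,-0.0142,0,0,0,0],[0,0,0,0,0,0,0],[0.0073,0,0.0186,0,0,0,0],[0.0036,0,0.0093,0,0,0,0],[0,0,0,0,0,0,0]]]' 60
python3 -c "
from plan import *
print(tosaw(cur()[0]),get_obs()['ft_force'])"
$P '[[[0.0036,0,0.0093,0,0,0,0],[0.0036,0,0.0093,0,0,0,0],[0.0018,0,0.0046,0,0,0,0],[0,0,0,0,0,0,0],[0,0,0,0,0,0,0]]]' 60
python3 -c "
from plan import *
print(tosaw(cur()[0]),get_obs()['ft_force'],get_obs()['moment'])"
```

```text
time: 35.35
position: [0.542, -0.195, 0.3245]
tool_rot: [0.982, 0.031, -0.186, 0.005]
ft_force: [-0.3, -0.1, -0.6]
grip_width: 0.0117
grip_force: 60.0
[ -26.52446576 -223.31028053  324.54288841] [-0.33254967 -0.14449264 -0.64146955]
time: 35.98
position: [0.5434, -0.1955, 0.3002]
tool_rot: [0.982, 0.031, -0.185, 0.006]
ft_force: [-0.4, 1.0, -0.2]
grip_width: 0.0119
grip_force: 60.0
[ -25.14248741 -223.81893794  300.16490831] [-0.36396876  1.04566191 -0.21437146] [ 0.07468406 -0.25562268 -0.01620235]
```

```bash
P="python3 -m pendant"
$P '[[[0.0018,-0.001,0.0046,0,0,0,0],[0.0018,0,0.0046,0,0,0,0],[0.0018,0,0.0046,0,0,0,0],[0,0,0,0,0,0,0],[0,0,0,0,0,0,0]]]' 60
python3 -c "
from plan import *
print(tosaw(cur()[0]),get_obs()['ft_force'],get_obs()['moment'])"
$P '[[[0.0036,0,0.0093,0,0,0,0],[0.0036,0,0.0093,0,0,0,0],[0.0036,0,0.0093,0,0,0,0],[0,0,0,0,0,0,0],[0,0,0,0,0,0,0]]]' 60
python3 -c "
from plan import *
print(tosaw(cur()[0]),get_obs()['ft_force'],get_obs()['moment'])"
```

```text
time: 36.6
position: [0.5467, -0.1948, 0.2861]
tool_rot: [0.983, 0.031, -0.18, 0.007]
ft_force: [5.3, 0.1, 3.1]
grip_width: 0.0114
grip_force: 60.0
[ -21.78465649 -223.37205547  286.07228915] [5.33155099 0.10119863 3.07384232] [ 0.11584218 -1.80591376 -0.03341677]
time: 37.22
position: [0.5461, -0.1946, 0.2539]
tool_rot: [0.983, 0.031, -0.181, 0.006]
ft_force: [4.8, -0.8, -3.2]
grip_width: 0.0119
grip_force: 60.0
[ -22.45111775 -223.15002361  253.93514539] [ 4.84929091 -0.82449144 -3.21819131] [ 0.03723846 -2.1101583   0.02560408]
```

```bash
P="python3 -m pendant"
$P '[[[0.0028,0,-0.001,0,0,0,0],[0.0036,0,0.0093,0,0,0,0],[0.0036,0,0.0093,0,0,0,0],[0.0036,0,0.0093,0,0,0,0],[0,0,0,0,0,0,0]]]' 60
python3 -c "
from plan import *
print(tosaw(cur()[0]),get_obs()['ft_force'],get_obs()['moment'])"
$P '[[[0.0036,0,0.0093,0,0,0,0],[0.0018,0,0.0046,0,0,0,0],[0.0018,0,0.0046,0,0,0,0],[0,0,0,0,0,0,0],[0,0,0,0,0,0,0]]]' 60
python3 -c "
from plan import *
print(tosaw(cur()[0]),get_obs()['ft_force'],get_obs()['moment'])"
```

```text
time: 37.85
position: [0.5458, -0.1939, 0.2237]
tool_rot: [0.982, 0.031, -0.185, 0.005]
ft_force: [3.8, -0.5, -3.7]
grip_width: 0.0116
grip_force: 60.0
[ -22.64018945 -222.43159539  223.66454642] [ 3.75444035 -0.50740263 -3.70784719] [ 0.09419784 -1.37088832 -0.03006398]
time: 38.48
position: [0.5453, -0.194, 0.2051]
tool_rot: [0.982, 0.031, -0.186, 0.006]
ft_force: [1.1, -0.5, -1.1]
grip_width: 0.0115
grip_force: 60.0
[ -23.19808514 -222.50519536  205.14571318] [ 1.14307554 -0.46057422 -1.07466227] [ 0.02632347 -0.43930254  0.02083803]
```

Going well. Down in 2–3 mm steps to shelf contact.

```bash
P="python3 -m pendant"
$P '[[[0.0012,0,0.003,0,0,0,0],[0.0011,0,0.0028,0,0,0,0],[0,0,0,0,0,0,0],[0,0,0,0,0,0,0],[0,0,0,0,0,0,0]]]' 60
python3 -c "
from plan import *
print(tosaw(cur()[0]),get_obs()['ft_force'],get_obs()['moment'])"
$P '[[[0.0008,0,0.0019,0,0,0,0],[0,0,0,0,0,0,0],[0,0,0,0,0,0,0],[0,0,0,0,0,0,0],[0,0,0,0,0,0,0]]]' 60
python3 -c "
from plan import *
print(tosaw(cur()[0]),get_obs()['ft_force'],get_obs()['moment'])"
```

```text
time: 39.1
position: [0.5461, -0.1942, 0.1993]
tool_rot: [0.982, 0.031, -0.185, 0.006]
ft_force: [-0.8, 1.1, -0.0]
grip_width: 0.0117
grip_force: 60.0
[ -22.43327929 -222.75967999  199.2638268 ] [-0.83304834  1.10307788 -0.04655609] [ 0.0531167  -0.23473313 -0.01781686]
time: 39.72
position: [0.5461, -0.1942, 0.1971]
tool_rot: [0.982, 0.031, -0.185, 0.006]
ft_force: [0.0, 0.7, -0.9]
grip_width: 0.0118
grip_force: 60.0
[ -22.37660311 -222.72150658  197.13279852] [ 0.0148426   0.69981332 -0.9381587 ] [ 0.04487779 -0.28159211 -0.02547595]
```

```bash
P="python3 -m pendant"
$P '[[[0.0008,0,0.0019,0,0,0,0],[0,0,0,0,0,0,0],[0,0,0,0,0,0,0],[0,0,0,0,0,0,0],[0,0,0,0,0,0,0]]]' 60
python3 -c "
from plan import *
print(tosaw(cur()[0]),get_obs()['ft_force'],get_obs()['moment'])"
$P '[[[0.0008,0,0.0019,0,0,0,0],[0,0,0,0,0,0,0],[0,0,0,0,0,0,0],[0,0,0,0,0,0,0],[0,0,0,0,0,0,0]]]' 60
python3 -c "
from plan import *
print(tosaw(cur()[0]),get_obs()['ft_force'],get_obs()['moment'])"
```

```text
time: 40.35
position: [0.5462, -0.1942, 0.1951]
tool_rot: [0.982, 0.031, -0.185, 0.006]
ft_force: [0.3, -0.1, -1.6]
grip_width: 0.0118
grip_force: 60.0
[ -22.32353346 -222.71311851  195.0686996 ] [ 0.31672061 -0.06446972 -1.63667691] [ 0.01953515 -0.22327861  0.00643306]
time: 40.98
position: [0.5463, -0.1943, 0.1931]
tool_rot: [0.982, 0.031, -0.185, 0.006]
ft_force: [0.9, -0.2, 0.5]
grip_width: 0.0118
grip_force: 60.0
[ -22.19563418 -222.79847164  193.05363383] [ 0.9085043  -0.1650295   0.50596674] [ 0.02329963 -0.34257486  0.02102444]
```

```bash
P="python3 -m pendant"
$P '[[[0.0008,0,0.0019,0,0,0,0],[0,0,0,0,0,0,0],[0,0,0,0,0,0,0],[0,0,0,0,0,0,0],[0,0,0,0,0,0,0]]]' 60
python3 -c "
from plan import *
print(tosaw(cur()[0]),get_obs()['ft_force'],get_obs()['moment'])"
```

```text
time: 41.6
position: [0.5463, -0.1943, 0.1929]
tool_rot: [0.982, 0.031, -0.185, 0.006]
ft_force: [-0.6, 0.8, 9.2]
grip_width: 0.0119
grip_force: 60.0
[ -22.20306003 -222.81827499  192.88654599] [-0.60405698  0.83190928  9.20188327] [ 0.18180433  0.21513848 -0.00742209]
```

```bash
P="python3 -m pendant"
$P '[[[0,0,0,0,0,0,0.5],[0,0,0,0,0,0,0.5],[0,0,0,0,0,0,0.5],[0,0,0,0,0,0,0.5],[0,0,0,0,0,0,0.5]]]' 20
$P '[[[-0.011,0,-0.028,0,0,0,0.5],[-0.018,0,-0.0465,0,0,0,0.5],[-0.018,0,-0.0465,0,0,0,0.5],[-0.018,0,-0.0465,0,0,0,0.5],[0,0,0,0,0,0,0.5]]]' 20
$P '[[[-0.02,0.05,0,0,0,0,0.5],[-0.02,0.055,0,0,0,0,0.5],[-0.02,0.055,0,0,0,0,0.5],[-0.02,0.055,0,0,0,0,0.5],[-0.02,0.055,0,0,0,0,0.5]]]' 20
python3 - <<'E'
from h import *
a=CAM["scene"]["img"][125:325,115:395,::-1];b=CAM["top"]["img"][165:265,170:390,::-1]
a=cv2.resize(a,(490,350),interpolation=cv2.INTER_CUBIC)
b=cv2.resize(b,(550,250),interpolation=cv2.INTER_CUBIC)
im=np.zeros((600,550,3),np.uint8);im[:350,:490]=a;im[350:]=b;cv2.imwrite("pics/f.png",im)
from plan import *
print(tosaw(cur()[0]))
E
```

```text
time: 42.22
position: [0.5462, -0.1942, 0.1907]
tool_rot: [0.982, 0.031, -0.185, 0.006]
ft_force: [-0.3, 0.0, 0.3]
grip_width: 0.0428
grip_force: 0.0
time: 42.85
position: [0.5483, -0.195, 0.3754]
tool_rot: [0.983, 0.031, -0.18, 0.008]
ft_force: [0.6, 0.2, -0.7]
grip_width: 0.0434
grip_force: 0.0
time: 43.48
position: [0.4698, -0.4709, 0.4054]
tool_rot: [0.982, 0.031, -0.186, 0.005]
ft_force: [1.3, -1.1, -0.5]
grip_width: 0.0437
grip_force: 0.0
[-118.71110987 -498.29362699  404.88664037]
```

View pics/f.png

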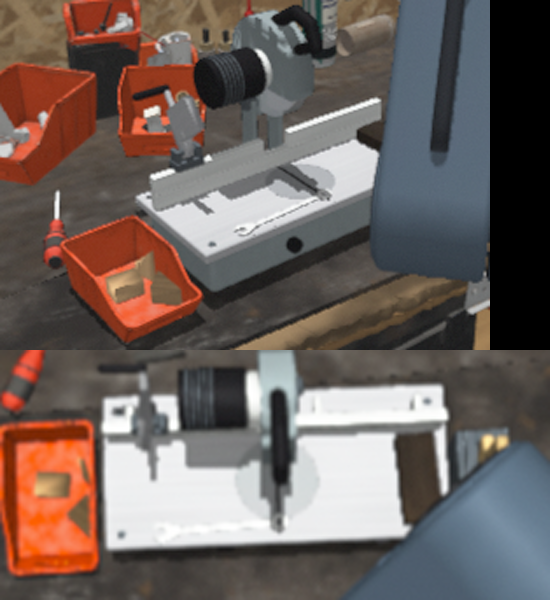

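The table is clear and all three offcuts are in the bin at (115–175, 255–300). The block and spanner are still in place, the stick is in its holder and the stop is up. There may be a small gap between bin and table at (97–104, 480), so I'll measure it.

Run:
```python
from plan import *
from h import *
im=CAM["top"]["img"].astype(int)
for v in(200,210,220,230,240):
    print(v,[tuple(map(int,im[v,u])) for u in range(203,216)])
print("table end px",proj("top",[w(35,190,75),w(-80,190,75)]).round(1).tolist(),"rim",proj("top",[w(35,191,65),w(-80,191,65)]).round(1).tolist())
```

```text
200 [(142, 58, 35), (143, 57, 31), (183, 70, 38), (231, 92, 53), (144, 67, 48), (64, 58, 53), (67, 64, 59), (85, 81, 77), (131, 130, 129), (174, 174, 175), (138, 139, 138), (117, 118, 115), (114, 116, 113)]
210 [(148, 104, 69), (218, 105, 69), (253, 114, 67), (250, 100, 49), (171, 65, 35), (68, 39, 33), (50, 48, 46), (84, 80, 77), (149, 149, 149), (227, 229, 230), (239, 240, 241), (238, 240, 241), (238, 239, 240)]
220 [(253, 104, 33), (253, 105, 40), (249, 102, 48), (230, 88, 41), (209, 75, 32), (117, 51, 38), (52, 51, 45), (80, 79, 74), (144, 142, 142), (224, 225, 225), (238, 239, 240), (238, 239, 240), (238, 239, 239)]
230 [(116, 94, 64), (118, 93, 63), (158, 90, 57), (222, 88, 47), (220, 84, 46), (129, 58, 39), (58, 49, 45), (71, 69, 65), (117, 115, 112), (190, 190, 190), (235, 236, 237), (238, 238, 239), (236, 236, 237)]
240 [(253, 104, 37), (248, 97, 35), (233, 94, 47), (235, 97, 48), (231, 88, 31), (159, 62, 31), (73, 46, 39), (59, 56, 51), (97, 92, 88), (167, 166, 165), (233, 234, 235), (238, 239, 240), (236, 237, 238)]
table end px [[210.4, 201.6], [211.3, 242.9]] rim [[210.4, 202.3], [211.3, 243.3]]
```

The rim sits about 3 px (about 8 mm) off the table end, so the falling offcuts nudged the bin away. There is time to push it back from outside, low on its left wall, keeping the fingers off the offcuts.

Run:
```python
from plan import *
s,c=np.sin(np.radians(25)),np.cos(np.radians(25));B=ori((0,-s,-c),(0,1,0))
D=ori((0,0,-1),(1,0,0));D2=ori((0,0,-1),(0,1,0))
plan([(None,D),(None,D2),(w(-130,340,400),D2),(None,B),(w(-20,340,200),B),(w(-20,340,28),B)])
```

```text
shift mm [0. 0. 0.] rot [-0.2 21.4 -0.1] rows>=2.0
shift mm [0. 0. 0.] rot [  0.   0. -90.] rows>=8.6
shift mm [833.3 -13.7   4.8] rot [0. 0. 0.] rows>=13.9
shift mm [0. 0. 0.] rot [ -0. -25.  -0.] rows>=2.4
shift mm [ 84.5 110.  181.3] rot [0. 0. 0.] rows>=3.8
shift mm [ 72.7  -0.  155.9] rot [0. 0. 0.] rows>=2.9
```

```bash
P="python3 -m pendant"
$P '[[[0,0,0,0,10.7,0,0.45],[0,0,0,0,10.7,0,0.45],[0,0,0,0,0,-10,0.45],[0,0,0,0,0,-10,0.45],[0,0,0,0,0,-10,0.45]]]'
$P '[[[0,0,0,0,0,-10,0.45],[0,0,0,0,0,-10,0.45],[0,0,0,0,0,-10,0.45],[0,0,0,0,0,-10,0.45],[0,0,0,0,0,-10,0.45]]]'
$P '[[[0,0,0,0,0,-10,0.45],[0.0595,-0.001,0,0,0,0,0.45],[0.0595,-0.001,0,0,0,0,0.45],[0.0595,-0.001,0,0,0,0,0.45],[0.0595,-0.001,0,0,0,0,0.45]]]'
$P '[[[0.0595,-0.001,0,0,0,0,0.45],[0.0595,-0.001,0,0,0,0,0.45],[0.0595,-0.001,0,0,0,0,0.45],[0.0595,-0.001,0,0,0,0,0.45],[0.0595,-0.001,0,0,0,0,0.45]]]'
$P '[[[0.0595,-0.001,0,0,0,0,0.45],[0.0595,-0.001,0,0,0,0,0.45],[0.0595,-0.001,0,0,0,0,0.45],[0.0595,-0.001,0,0,0,0,0.45],[0.0595,-0.001,0,0,0,0,0.45]]]'
$P '[[[0,0,0,0,-8.4,0,0.45],[0,0,0,0,-8.3,0,0.45],[0,0,0,0,-8.3,0,0.45],[0,0,0,0,0,0,0.45],[0,0,0,0,0,0,0.45]]]'
python3 - <<'E'
from plan import *
s,c=np.sin(np.radians(25)),np.cos(np.radians(25));B=ori((0,-s,-c),(0,1,0))
print(tosaw(cur()[0]));plan([(w(-20,340,200),B),(w(-20,340,28),B)])
E
```

```text
time: 44.3
position: [0.4712, -0.4672, 0.4062]
tool_rot: [0.956, 0.293, 0.001, -0.001]
ft_force: [0.8, 0.7, -0.2]
grip_width: 0.0392
grip_force: 0.0
time: 44.92
position: [0.4715, -0.4671, 0.406]
tool_rot: [0.743, 0.67, 0.001, -0.001]
ft_force: [-0.6, -0.2, -0.5]
grip_width: 0.0389
grip_force: 0.0
time: 45.55
position: [0.4511, -0.2282, 0.4062]
tool_rot: [0.684, 0.73, 0.001, -0.0]
ft_force: [0.7, 0.5, -0.3]
grip_width: 0.0386
grip_force: 0.0
time: 46.18
position: [0.426, 0.0677, 0.4065]
tool_rot: [0.684, 0.73, 0.001, -0.0]
ft_force: [1.5, 0.3, 0.2]
grip_width: 0.0388
grip_force: 0.0
time: 46.8
position: [0.4014, 0.3636, 0.4064]
tool_rot: [0.683, 0.73, -0.0, 0.0]
ft_force: [1.0, -0.6, 0.3]
grip_width: 0.0394
grip_force: 0.0
time: 47.42
position: [0.4031, 0.361, 0.4067]
tool_rot: [0.668, 0.712, -0.147, 0.158]
ft_force: [0.2, 0.3, 0.5]
grip_width: 0.0391
grip_force: 0.0
[-129.62189431  340.47929262  406.73758474]
shift mm [ 86.7 109.5 187.8] rot [ 0.  -0.1  0. ] rows>=3.9
shift mm [ 72.7  -0.  155.9] rot [0. 0. 0.] rows>=2.9
```

```bash
P="python3 -m pendant"
$P '[[[0.0217,0.0274,0.047,0,0,0,0.45],[0.0217,0.0274,0.047,0,0,0,0.45],[0.0217,0.0274,0.047,0,0,0,0.45],[0.0217,0.0274,0.047,0,0,0,0.45],[0,0,0,0,0,0,0.45]]]'
$P '[[[0.022,0,0.047,0,0,0,0.45],[0.022,0,0.047,0,0,0,0.45],[0.0147,0,0.0315,0,0,0,0.45],[0.014,0,0.0304,0,0,0,0.45],[0,0,0,0,0,0,0.45]]]'
python3 -c "
from plan import *
print(tosaw(cur()[0]),get_obs()['ft_force'])"
$P '[[[-0.0113,0,0.0053,0,0,0,0.45],[-0.0113,0,0.0053,0,0,0,0.45],[-0.0045,0,0.0021,0,0,0,0.45],[0,0,0,0,0,0,0.45],[0,0,0,0,0,0,0.45]]]'
python3 -c "
from plan import *
print(tosaw(cur()[0]),get_obs()['ft_force'])"
```

```text
time: 48.05
position: [0.5131, 0.364, 0.1952]
tool_rot: [0.669, 0.711, -0.152, 0.156]
ft_force: [-0.6, -0.6, 0.5]
grip_width: 0.0392
grip_force: 0.0
time: 48.68
position: [0.5132, 0.3665, 0.0288]
tool_rot: [0.668, 0.712, -0.148, 0.158]
ft_force: [-1.7, 0.3, 0.4]
grip_width: 0.0393
grip_force: 0.0
[-19.41063287 338.88871198  28.78581174] [-1.69715616  0.25411187  0.43003254]
time: 49.3
position: [0.5158, 0.337, 0.028]
tool_rot: [0.668, 0.712, -0.148, 0.158]
ft_force: [-0.5, 0.3, 0.6]
grip_width: 0.0394
grip_force: 0.0
[-18.64510607 309.29743545  28.04698798] [-0.48711017  0.26387808  0.59269654]
```

```bash
P="python3 -m pendant"
$P '[[[-0.0018,0,0.0008,0,0,0,0.45],[-0.0018,0,0.0009,0,0,0,0.45],[-0.0018,0,0.0008,0,0,0,0.45],[0,0,0,0,0,0,0.45],[0,0,0,0,0,0,0.45]]]'
$P '[[[-0.0009,0,0.0004,0,0,0,0.45],[-0.0009,0,0.0004,0,0,0,0.45],[0,0,0,0,0,0,0.45],[0,0,0,0,0,0,0.45],[0,0,0,0,0,0,0.45]]]'
python3 -c "
from plan import *
print(tosaw(cur()[0]),get_obs()['ft_force'])
from h import *
im=CAM['top']['img'].astype(int)
for v in(205,220,235):print(v,[tuple(map(int,im[v,u])) for u in range(204,214)])"
```

```text
time: 49.92
position: [0.5163, 0.3312, 0.0279]
tool_rot: [0.668, 0.712, -0.148, 0.158]
ft_force: [-0.6, 2.5, 0.4]
grip_width: 0.0394
grip_force: 1.0
time: 50.55
position: [0.5164, 0.3293, 0.0279]
tool_rot: [0.668, 0.712, -0.148, 0.158]
ft_force: [-0.5, 2.5, 0.2]
grip_width: 0.0391
grip_force: 1.2
[-18.52839546 301.63240691  27.94853483] [-0.46136738  2.52331469  0.17416849]
205 [(253, 125, 78), (253, 117, 58), (253, 112, 47), (253, 114, 57), (251, 120, 76), (248, 122, 81), (238, 113, 78), (228, 154, 143), (230, 227, 228), (236, 239, 241)]
220 [(254, 118, 66), (253, 113, 57), (253, 107, 45), (253, 102, 29), (253, 103, 38), (249, 100, 45), (242, 103, 66), (247, 157, 141), (236, 224, 225), (235, 238, 240)]
235 [(225, 88, 41), (163, 86, 53), (126, 93, 64), (117, 95, 66), (115, 93, 63), (127, 89, 58), (174, 85, 55), (215, 113, 93), (214, 182, 177), (230, 233, 234)]
```

```bash
P="python3 -m pendant"
$P '[[[-0.0009,0,0.0004,0,0,0,0.45],[0,0,0,0,0,0,0.45],[0,0,0,0,0,0,0.45],[-0.0009,0,0.0004,0,0,0,0.45],[0,0,0,0,0,0,0.45]]]'
$P '[[[0,0,0,0,0,0,0.45],[-0.0005,0,0.0002,0,0,0,0.45],[0,0,0,0,0,0,0.45],[0,0,0,0,0,0,0.45],[0,0,0,0,0,0,0.45]]]'
python3 -c "
from plan import *
print(tosaw(cur()[0]),get_obs()['ft_force'])"
```

```text
time: 51.28
position: [0.5166, 0.3289, 0.028]
tool_rot: [0.669, 0.712, -0.146, 0.158]
ft_force: [-1.4, 6.7, 0.5]
grip_width: 0.0391
grip_force: 3.5
time: 51.9
position: [0.5166, 0.3288, 0.028]
tool_rot: [0.669, 0.712, -0.146, 0.157]
ft_force: [-1.8, 8.1, 1.1]
grip_width: 0.039
grip_force: 3.9
[-18.36383396 301.1110308   28.00771675] [-1.81806082  8.10809167  1.10643693]
```

```bash
P="python3 -m pendant"
$P '[[[0.0045,0,-0.0021,0,0,0,0.45],[0.014,0,-0.0063,0,0,0,0.45],[0.018,0,-0.0085,0,0,0,0.45],[-0.02,0,-0.043,0,0,0,0.45],[-0.02,0,-0.043,0,0,0,0.45]]]'
$P '[[[-0.023,0,-0.05,0,0,0,0.45],[-0.023,0,-0.05,0,0,0,0.45],[-0.023,0,-0.05,0,0,0,0.45],[0.02,0,0,0,0,0,0.45],[0,0,0,0,0,0,0.45]]]'
python3 -c "
from plan import *
print(tosaw(cur()[0]),get_obs()['ft_force'])
from h import *
im=CAM['top']['img'].astype(int)
for v in(200,205,220,235,240):print(v,[tuple(map(int,im[v,u])) for u in range(205,214)])
# stick in holder: tan rows
X=[w(-35,-222,241),w(-5,-222,241),w(-50,-222,166),w(10,-222,166)];print(proj('top',X).round(1).tolist())
old=cv2.imread('pics/top0.png')
new=cv2.resize(CAM['top']['img'][:,:,::-1],(784,588),interpolation=cv2.INTER_CUBIC)
def mm(i):
    r=i[255:325,490:530].astype(int);m=(r[...,2]-r[...,0]>60)&(r[...,2]>140);v,u=np.nonzero(m);return u.min(),u.max(),v.min(),v.max(),m.sum(),u.mean(),v.mean()
print(mm(old),mm(new))
print('block/spanner diff',np.abs(old[270:340,310:490].astype(int)-new[270:340,310:490]).max(2)[:,140:].mean(), np.abs(old[318:340,310:400].astype(int)-new[318:340,310:400]).mean())"
```

```text
time: 52.52
position: [0.5132, 0.3681, 0.1228]
tool_rot: [0.668, 0.712, -0.149, 0.158]
ft_force: [0.9, -0.2, 0.6]
grip_width: 0.0393
grip_force: 0.0
time: 53.15
position: [0.5113, 0.3873, 0.2783]
tool_rot: [0.667, 0.712, -0.148, 0.158]
ft_force: [-0.8, -0.6, -0.0]
grip_width: 0.0392
grip_force: 0.0
[-19.88436553 359.84080151 278.28651921] [-0.7782529  -0.60681691 -0.00540543]
200 [(150, 56, 26), (150, 59, 33), (146, 60, 36), (146, 59, 35), (164, 60, 26), (201, 82, 53), (207, 135, 124), (189, 177, 176), (139, 142, 140)]
205 [(253, 119, 62), (254, 113, 45), (253, 116, 58), (252, 121, 76), (249, 122, 82), (240, 114, 79), (232, 156, 144), (232, 228, 230), (238, 241, 242)]
220 [(253, 114, 57), (253, 109, 44), (254, 105, 29), (253, 104, 37), (249, 101, 48), (240, 104, 67), (248, 158, 142), (238, 226, 227), (237, 240, 242)]
235 [(166, 88, 53), (127, 94, 63), (119, 97, 67), (117, 96, 65), (123, 89, 59), (166, 82, 52), (216, 115, 95), (216, 185, 180), (233, 236, 236)]
240 [(252, 117, 65), (252, 112, 55), (251, 101, 40), (237, 87, 34), (229, 87, 40), (232, 91, 45), (224, 101, 74), (218, 169, 162), (235, 235, 237)]
[[371.2, 209.4], [370.3, 197.5], [366.4, 220.3], [364.7, 197.6]]
(np.int64(19), np.int64(33), np.int64(22), np.int64(54), np.int64(207), np.float64(26.198067632850243), np.float64(33.96135265700483)) (np.int64(18), np.int64(33), np.int64(24), np.int64(55), np.int64(213), np.float64(25.671361502347416), np.float64(35.882629107981224))
block/spanner diff 2.049642857142857 5.738383838383839
```

The bin is snug, the stick sits where it hung at the start (within about 2 px of a zoomed view), and the block and spanner have not moved. Handing in.

```bash
python3 -c "
from rig import hand_in
print(hand_in())"
```

```text
the job is handed in; nothing more can be done
None
```

The job is handed in at about 53 s of the 72 s allowed: all three offcuts are in the bin, the stop is up and over, and the stick hangs in its holder; the block and spanner are where they lay, and the bin, found about 8 mm off after the sweep, was pushed snug again at the end, so that step came last.

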